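Slide the last lock plate onto the pile and square it up in the stacking nest

TASK

Slide the loose red lock plate off the blue ledge onto the two plates in the stacking nest, so that it lies flat between ledge and side fence, and push the pile fully home so that all three plates lie square on one another with their far edges against the back fence. Keep the plates flat (no tipping) and leave the padlocks, jar, bowl and screwdriver where they are.

Things in the scene. Friction and masses are not known exactly. Their poses are not given: they have to be found in the camera images.
- nest: stacking nest fixed on the bench; origin on the bench surface. In its frame (mm): blue ledge block x -42..50, y -125..0, top z 27; beside it the pocket y 0..96, floor is the bench (z 0), open to -x and above; aluminium back fence x 50..60, y -125..106, top z 45, behind ledge and pocket; aluminium side fence y 96..106, x -30..50, top z 45. The ledge's -y end is free. Yaw varies
- pocket (a point): point on the pocket's floor, (0, 48, 0) mm in the nest's frame, same axes: a plate fully home has its origin above it, its far (+x) edge on the back fence, 4 mm of total play in y between ledge and side fence, its near edge 8 mm proud of the ledge's front
- ledge (a point): centre of the ledge's top face, 27 mm above the bench (3 mm higher than the 24 mm pile of two); same axes as the nest
- plate_low: red flat rigid plate, 100 x 92 x 12 mm (x, y, z), about 0.2 kg, a steel lock disc drawn on its middle; origin at the centre of its underside. Starts in the pocket on the bench, 10 to 35 mm short of the back fence
- plate_mid: red flat rigid plate, 100 x 92 x 12 mm (x, y, z), about 0.2 kg, a steel lock disc drawn on its middle; origin at the centre of its underside. Starts in the pocket on plate_low, 10 to 35 mm short of the back fence
- plate_loose: red flat rigid plate, 100 x 92 x 12 mm (x, y, z), about 0.2 kg, a steel lock disc drawn on its middle; origin at the centre of its underside. Starts skewed on the blue ledge; it is to be the top of the pile
- padlock_a: loose bystander: padlock lying flat, red body 40 x 48 x 20 mm (x, y, z) with a steel shackle reaching 64 mm from the origin along its +y; origin at the underside centre of the red body; lies in front of the ledge
- padlock_b: loose bystander: padlock lying flat, red body 40 x 48 x 20 mm (x, y, z) with a steel shackle reaching 64 mm from the origin along its +y; origin at the underside centre of the red body; lies behind the back fence
- padlock_c: loose bystander: padlock lying flat, red body 40 x 48 x 20 mm (x, y, z) with a steel shackle reaching 64 mm from the origin along its +y; origin at the underside centre of the red body; lies to the side of the bench
- grease_jar: loose bystander: jar, 48 mm diameter, 60 mm high, outside the side fence; origin at the centre of its underside
- bowl: loose bystander: steel bowl, 100 mm rim diameter, 40 mm high; origin at the centre of its underside
- screwdriver: loose bystander: screwdriver, 200 mm long, lying along its x at the right of the bench; origin on its underside
Things that resemble listed ones, but are neither listed nor needed, are in the scene too. What is shaped like the plate_loose but yellow is not meant. Leave any orange look-alike of the plate_mid alone.

How it is judged:
By the outcome, as a careful person would: the job done as asked, in the order asked, and still so for the second after the job is handed in, with the robot touching nothing.
It also fails if it takes over 43 s, if anything falls off the work surface, if the arm or the gripper's body presses on something with over 40 N, if the wrist force passes 120 N, or if a joint passes its speed limit or range.

ROBOT

A 6-joint arm with a two-finger parallel gripper is mounted at the origin on the work surface. World frame = base frame: x ahead of the robot, y to its left, z up, the work surface at z = 0. Lengths are in m, angles in rad, forces in N, time in s.
With the tool pointing down it reaches from about 0.4 to 0.825 m from the base axis. Payload 7 kg.
Tool frame: the origin (TCP) lies at the very end of the fingers, on their centre line; the grasp point (between the pads) lies 19 mm behind it (ctrl.grip_point_offset is the distance from the TCP to the grasp point, in m); x points along the fingers, y is the direction in which the jaws open and shut, and the axes are right-handed (so a half turn about x gives the same grasp; the last joint's range is limited). The gripper opens to 88 mm and grips with 3 to 60 N. Pads are 19 mm wide; open, the fingers measure 130 mm over their backs; the gripper's body (78 mm by 193 mm) begins 47 mm behind the grasp point.
Start: joints at [-0.823, 0.359, 0.012, 0, -1.224, -0.288], TCP at [0.3, -0.605, 0.192] pointing down, gripper open.
Joint ranges: [-3.07, 3.07], [-1.43, 2.12], [-1.02, 1.25], [-3.03, 1.67], [-3.05, -0], [-3.03, 3.03]. Speed limits (rad/s): [2.39, 2.39, 3.01, 3.14, 3.14, 3.14].

INTERFACE

Orientations are given as a unit quaternion [x, y, z, w].
In Python, from workcell import readout, capture, camera_info, ctrl gives the robot as it stands. The module is installed in compiled form; this text tells all that it offers.
- The arm moves only by the tool servo_tool, never from a script. Its argument "deltas" is one flat list of numbers, 7 for each row, row after row: the shift along the tool's x, y, z in units of 60 mm (1.0 is 60 mm), then the turn, a rotation vector about the tool's x, y, z in units of 6 degrees (1.0 is 6 degrees), then the closure, from 0 (fully open) to 1 (shut). In form: [x, y, z, wx, wy, wz, claw, x, y, z, wx, wy, wz, claw, ...]. A call has 1 to 12 rows; each row shifts and turns the pose as measured when the row begins, along the tool's axes as they then stand; what a row does not reach is not made up. A row lasts 1/8 s, in which the tool goes at most 62.5 mm and 10.7 degrees, less where a joint would pass 70% of its speed; a pose out of reach is approached as far as the arm can. A call is refused whole if a number of a shift passes 1 or a number of a turn 1, either way. A call with a gripper value outside its range is refused whole. The fingers move at their own pace and stop on an object; the grip force is fixed at half the most. Time passes only in rows, so rows that do not move let the fingers close. It gives the time, the measured TCP pose, the force and the opening at its end, in the units of the state.
- readout.state(): the state, without advancing time (a new reading comes with each control period).
- capture(name): name is "scene" or "top" or "wrist"; returns the picture (480x640x3 uint8, blue, green, red); there is no depth.
- camera_info(name): a dict with "camera_matrix" (3x3 intrinsics, pixels), "R" (3x3) and "t" (3): a world point X has camera coordinates R X + t; the wrist camera has in their place "hand_eye" (4x4, takes a point from camera to tool coordinates, whose origin is the TCP and whose axes are the tool frame's). Camera axes: x right, y down, z forward; pixel columns grow to the right and rows downward; lengths in m; the calibration is good to about 2 mm. The wrist camera is an equidistant fisheye: a pixel r from the principal point sees the ray r / f radians off the axis. A picture is of the moment at which its call begins: read the wrist's pose just before it. camera_info takes no time and is no camera call.
- ctrl.job_done(): hands the job in, once; it reports no verdict.
The state is a dict: "time": time; "joint_positions": joint angles; "qd": joint speeds; "effort": joint torques, N m; "position": TCP position; "tool_rot": TCP orientation; "force": force on the tool from outside, world axes, zero at the start; "moment": the same for the moment, N m; "opening": opening from 0.0 (shut) to 1.0 (fully open).
Only numpy, scipy, OpenCV 4.12 (cv2) and the standard library are available. Lean on these libraries where they do the work, as an engineer would, in place of code of your own. Each camera call takes 0.05 s, during which the arm holds its last target.

## Working session

There is one attempt and no reset: what is moved stays moved. The work goes in short steps, Python scripts to look and compute and a tool call to move; the robot and the scene stay as the last step left them, time stands still between calls to the robot, and variables do not carry over. Pictures are saved under pics/ and viewed, and the job is handed in when it is done.

Besides the shell and the picture viewer there is one more tool, called after "Emit:" as name(argument=value, ...), one argument or row to a line, values as JSON. servo_tool: Moves the arm, as the interface text tells. Its arguments: {"type":"object","properties":{"deltas":{"type":"array"}},"required":["deltas"]}

```bash
mkdir -p pics; python3 - <<'E'
from workcell import readout, capture, camera_info
import cv2
print(readout.state())
for n in ("scene","top"):
    cv2.imwrite(f"pics/{n}0.png",capture(n)); i=camera_info(n); print(n,i)
print(camera_info("wrist"))
E
```

```text
{'time': 0.0, 'joint_positions': array([-8.22918147e-01,  3.59372432e-01,  1.10586759e-02, -3.61410849e-04,
       -1.22410263e+00, -2.88088849e-01]), 'qd': array([-0.00029717,  0.00017389,  0.0003836 ,  0.00115268, -0.00136922,
       -0.00113317]), 'effort': array([-2.41793219e-03, -5.82719028e+01,  2.93055797e+01,  6.99740231e+00,
        6.90367728e-03, -1.02625756e-04]), 'position': array([ 0.29926003, -0.60442072,  0.19102998]), 'tool_rot': array([-0.16053238,  0.68869198,  0.16164663,  0.68833355]), 'force': array([-0.0297969 ,  0.35701415,  0.4466699 ]), 'moment': array([-0.003795  ,  0.03120809,  0.0027163 ]), 'opening': 0.9970325390880052}
scene {'camera_matrix': array([[452.24540493,   0.        , 315.18928956],
       [  0.        , 452.24540493, 242.40487336],
       [  0.        ,   0.        ,   1.        ]]), 'R': array([[ 0.3267164 ,  0.94508733,  0.00814397],
       [ 0.71887084, -0.24290087, -0.65132471],
       [-0.61358056,  0.21865293, -0.75875543]]), 't': array([-0.16876401, -0.3335858 ,  1.40379992])}
top {'camera_matrix': array([[586.67706731,   0.        , 327.99641348],
       [  0.        , 586.67706731, 241.8746765 ],
       [  0.        ,   0.        ,   1.        ]]), 'R': array([[-0.00289534, -0.99991639,  0.01260274],
       [-0.99389379,  0.00148731, -0.11033098],
       [ 0.11030302, -0.01284523, -0.993815  ]]), 't': array([-0.01251715,  0.51014066,  1.23374948])}
{'camera_matrix': array([[371.64829954,   0.        , 320.94852181],
       [  0.        , 371.64829954, 237.5480956 ],
       [  0.        ,   0.        ,   1.        ]]), 'hand_eye': array([[ 3.53119590e-04, -2.68019822e-01,  9.63413333e-01,
        -1.92896254e-01],
       [ 9.99999937e-01,  1.34669936e-04, -3.29064738e-04,
        -4.78834743e-04],
       [-4.15469399e-05,  9.63413388e-01,  2.68019853e-01,
        -7.28300755e-02],
       [ 0.00000000e+00,  0.00000000e+00,  0.00000000e+00,
         1.00000000e+00]])}
```

View pics/top0.png

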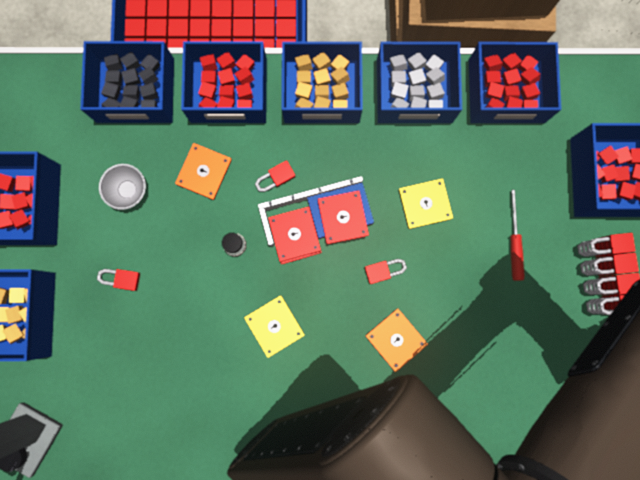

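View pics/scene0.png

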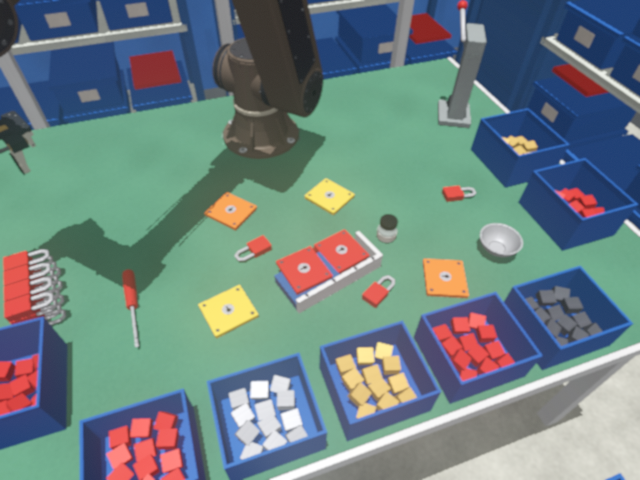

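The top view shows the nest around (318,215): loose plate on the ledge near (343,217), pile near (295,235), fences white, padlock_a near (385,271), jar near (233,244). I'll measure these next.

```bash
cat > h.py <<'E'
import numpy as np, cv2
from workcell import readout, capture, camera_info
from scipy.spatial.transform import Rotation as Ro
def ray(n,uv,z):
    i=camera_info(n); K=i["camera_matrix"];R=i["R"];t=i["t"]
    d=R.T@np.linalg.inv(K)@np.array([uv[0],uv[1],1.]); c=-R.T@t
    return c+d*(z-c[2])/d[2]
def proj(n,X):
    i=camera_info(n); p=i["camera_matrix"]@(i["R"]@np.asarray(X)+i["t"]); return p[:2]/p[2]
E
python3 - <<'E'
from h import *
im=cv2.imread("pics/top0.png")
c=im[165:275,225:385]; cv2.imwrite("pics/topc.png",cv2.resize(c,None,fx=5,fy=5,interpolation=cv2.INTER_CUBIC))
im=cv2.imread("pics/scene0.png")
c=im[220:315,265:390]; cv2.imwrite("pics/scc.png",cv2.resize(c,None,fx=6,fy=6,interpolation=cv2.INTER_CUBIC))
E
```

```text
(no output)
```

View pics/topc.png

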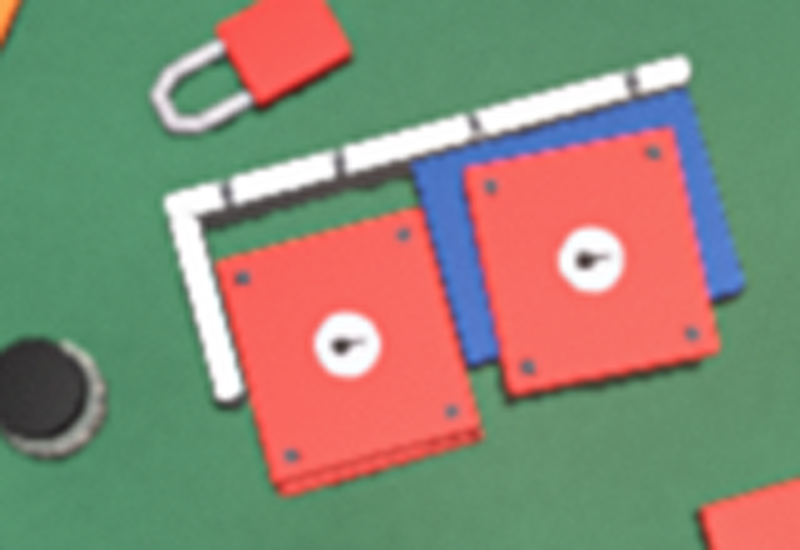

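View pics/scc.png

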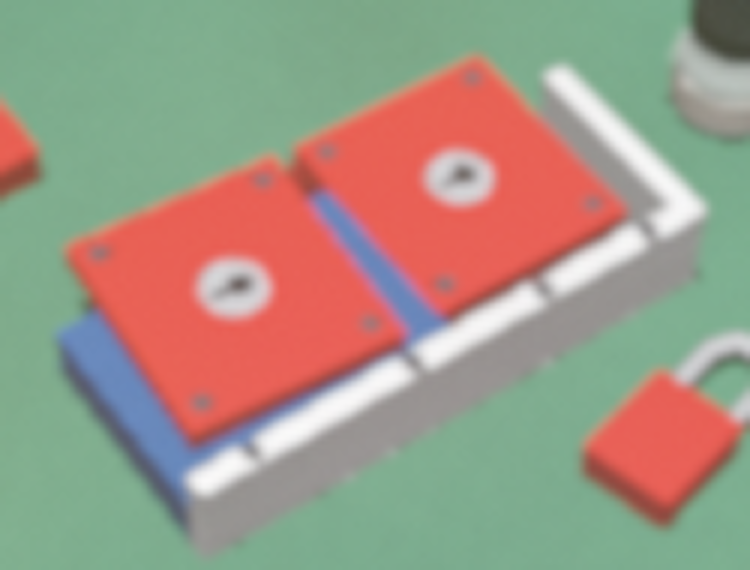

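```bash
python3 - <<'E'
from h import *
def P(x,y,z): return ray("top",(225+(x+.5)/5-.5,165+(y+.5)/5-.5),z)
A=P(165,200,.045);B=P(685,56,.045);C=P(218,403,.045);Cr=P(243,400,.045)
print("fence",A,B,C, "len",np.linalg.norm(A-B),"want .231; side",np.linalg.norm(A-C),"want .09")
d=(B-A)[:2]; yaw=np.arctan2(-d[0]*1,-d[1])  # -y dir = d
ydir=-d/np.linalg.norm(d); yaw=np.arctan2(-ydir[0],ydir[1]); print("yaw",np.degrees(yaw))
lf=P(470,366,.027);lr=P(745,290,.027); d2=(lr-lf)[:2]; print("ledge front len",np.linalg.norm(d2),"yaw",np.degrees(np.arctan2(d2[0],-d2[1])))
yaw=(yaw+np.arctan2(d2[0],-d2[1]))/2
ex=np.array([np.cos(yaw),np.sin(yaw)]);ey=np.array([-np.sin(yaw),np.cos(yaw)])
est=[A[:2]-ex*.06-ey*.106,B[:2]-ex*.06+ey*.125,lf[:2]+ex*.042,lr[:2]+ex*.042+ey*.125, C[:2]+ex*.03-ey*.106]
print("origin ests",est)
o=np.mean(est[:4],axis=0);print("o",o,"yaw",yaw)
for name,cs,z in(("loose",[(465,170),(670,128),(720,350),(510,393)],.039),("mid",[(218,262),(416,208),(482,430),(280,483)],.024)):
    p=np.array([P(x,y,z)[:2] for x,y in cs]); c=p.mean(0); r=p-o
    print(name,"centre nest",(c-o)@ex,(c-o)@ey, "corners nest mm",np.round(np.c_[r@ex,r@ey]*1000))
    e1=p[0]-p[3]+p[1]-p[2]; print("yaw deg",np.degrees(np.arctan2(e1[1],e1[0])),"world",c)
for n,(x,y),z in (("low front r",(482,440),.012),("low front l",(284,495),.012)):
    q=P(x,y,z)[:2]-o; print(n,q@ex,q@ey)
q=P(40,385,.06)[:2];print("jar",q,(q-o)@ex,(q-o)@ey)
E
```

```text
fence [0.58853084 0.13660985 0.045     ] [ 0.65115215 -0.08612475  0.045     ] [0.50136098 0.11328642 0.045     ] len 0.231370118933881 want .231; side 0.09023616429460031 want .09
yaw 15.703204537924007
ledge front len 0.12348887255806294 yaw 15.472902724125488
origin ests [array([0.55922193, 0.01838554]), array([0.55976916, 0.01815444]), array([0.5595761 , 0.01785297]), array([0.55893091, 0.01924206]), array([0.55874176, 0.01924682])]
o [0.55937452 0.01840875] yaw 0.27206285983883916
loose centre nest -0.01320807518969439 -0.06268343748789698 corners nest mm [[  39.  -21.]
 [  33. -111.]
 [ -66. -105.]
 [ -59.  -14.]]
yaw deg 11.61487369677634 world [ 0.56349649 -0.04551837]
mid centre nest -0.018807371578223223 0.04721629446482052 corners nest mm [[ 32.  92.]
 [ 31.   3.]
 [-70.   2.]
 [-68.  92.]]
yaw deg 16.164319930182003 world [0.528571   0.05883447]
low front r -0.07284846198644826 0.00269937591126159
low front l -0.0726917986570027 0.09182261136522642
jar [0.50747159 0.18641529] -0.004847328796591542 0.17577433119027652
```

```bash
cat >> h.py <<'E'
o=np.array([.5594,.0184]); yaw=.272
ex=np.array([np.cos(yaw),np.sin(yaw)]);ey=np.array([-np.sin(yaw),np.cos(yaw)])
Rn=np.eye(3); Rn[:2,0]=ex; Rn[:2,1]=ey
def status():
    s=readout.state(); R=Ro.from_quat(s["tool_rot"]).as_matrix(); p=s["position"]
    n=Rn.T@(p-[*o,0]); print("t",round(s["time"],2),"nest mm",np.round(n*1000,1),"F",np.round(Rn.T@s["force"],1),"open",round(s["opening"],2),"q",np.round(s["joint_positions"],2))
    print("tool axes in nest (cols)\n",np.round(Rn.T@R,3)); return n,Rn.T@R
def plan(target_mm,ydir=None):
    n,R=status(); d=R.T@(np.array(target_mm)/1000-n)
    print("shift units total",np.round(d/.06,2))
    if ydir is not None:
        T=np.c_[[0,0,-1],ydir,np.cross([0,0,-1],ydir)]; r=Ro.from_matrix(R.T@T).as_rotvec(degrees=True)/6; print("turn units total",np.round(r,2))
E
python3 - <<'E'
from h import *
for y in ([1,0,0],[-1,0,0]): plan([-13,-155,120],y)
for p in [(368,272),(395,265),(385,271)]:
    q=ray("top",p,.02)[:2]-o; print("padlock_a",q@ex,q@ey)
q=ray("top",(275,326),.012)[:2]-o; print("yellow",q@ex,q@ey)
q=ray("top",(426,203),.012)[:2]-o; print("yellow2",q@ex,q@ey)
E
```

```text
t 0.1 nest mm [-417.9 -530.1  191.1] F [0.2 0.5 0.1] open 1.0 q [-0.82  0.36  0.01 -0.   -1.22 -0.29]
tool axes in nest (cols)
 [[-0.    -0.187  0.982]
 [ 0.001  0.982  0.187]
 [-1.     0.002 -0.   ]]
shift units total [1.19 4.88 7.8 ]
turn units total [ 1.679e+01 -1.000e-02 -1.000e-02]
t 0.1 nest mm [-417.9 -530.1  191.1] F [0.2 0.5 0.1] open 1.0 q [-0.82  0.36  0.01 -0.   -1.22 -0.29]
tool axes in nest (cols)
 [[-0.    -0.187  0.982]
 [ 0.001  0.982  0.187]
 [-1.     0.002 -0.   ]]
shift units total [1.19 4.88 7.8 ]
turn units total [-1.321e+01  1.000e-02 -1.000e-02]
padlock_a -0.1413780255136752 -0.0832505855130037
padlock_a -0.14265327030535338 -0.143636785934623
padlock_a -0.1492392683609466 -0.11917184362629347
yellow -0.19826967794819522 0.14025863630633487
yellow2 -0.02981782345933072 -0.2492784557736452
```

Emit:
servo_tool(
  deltas=[0,0.49,0.78,0,0,0,0.5,0,0.49,0.78,0,0,0,0.5,0,0.49,0.78,0,0,0,0.5,0,0.49,0.78,0,0,0,0.5,0,0.49,0.78,0,0,0,0.5,0,0.49,0.78,0,0,0,0.5,0,0.49,0.78,0,0,0,0.5,0,0.49,0.78,0,0,0,0.5,0,0.4,0.6,0,0,0,0.5,0,0,0,0,0,0,0.5],
)

```text
time: 1.35
position: [0.5578, -0.1766, 0.1868]
tool_rot: [-0.158, 0.691, 0.162, 0.687]
force: [0.3, 0.1, 0.3]
opening: 0.499
```

Emit:
servo_tool(
  deltas=[0,0,0,-1,0,0,0.5,0,0,0,-1,0,0,0.5,0,0,0,-1,0,0,0.5,0,0,0,-1,0,0,0.5,0,0,0,-1,0,0,0.5,0,0,0,-1,0,0,0.5,0,0,0,-1,0,0,0.5,0,0,0,-1,0,0,0.5,0,0,0,-1,0,0,0.5,0,0,0,-1,0,0,0.5,0,0,0,-1,0,0,0.5,0,0,0,-1,0,0,0.5],
)

```text
time: 2.85
position: [0.5502, -0.1826, 0.1827]
tool_rot: [-0.536, 0.456, 0.548, 0.452]
force: [0.3, -0.6, -0.3]
opening: 0.5
```

```bash
python3 - <<'E'
from h import *
plan([-13,-140,90],[-1,0,0])
E
```

```text
t 2.85 nest mm [ -62.9 -191.2  182.7] F [ 0.2 -0.7 -0.3] open 0.5 q [ 0.01  0.22 -0.2  -0.01 -1.17  0.17]
tool axes in nest (cols)
 [[-0.014 -0.995  0.094]
 [ 0.011  0.094  0.996]
 [-1.     0.015  0.009]]
shift units total [ 1.54 -0.77  0.91]
turn units total [-0.9   0.1  -0.14]
```

Emit:
servo_tool(
  deltas=[0.5,-0.4,0.45,-0.9,0.1,-0.14,0.5,0.5,-0.37,0.45,0,0,0,0.5,0.5,0,0,0,0,0,0.5,0,0,0,0,0,0,0.5],
)

```text
time: 3.35
position: [0.5819, -0.1212, 0.0904]
tool_rot: [0.564, -0.428, -0.563, -0.427]
force: [-0.6, 0.2, 0.9]
opening: 0.5
```

```bash
python3 - <<'E'
from h import *
cv2.imwrite("pics/w1.png",capture("wrist"));cv2.imwrite("pics/s1.png",capture("scene"))
plan([-13,-135,31],[-1,0,0])
E
```

```text
t 3.45 nest mm [ -13.7 -141.4   93.4] F [0.1 0.1 1. ] open 0.5 q [ 0.12  0.31 -0.3   0.   -0.95  0.15]
tool axes in nest (cols)
 [[ 0.005 -1.    -0.001]
 [-0.003 -0.001  1.   ]
 [-1.    -0.005 -0.003]]
shift units total [ 1.04 -0.01  0.11]
turn units total [ 0.01 -0.03  0.05]
```

View pics/w1.png

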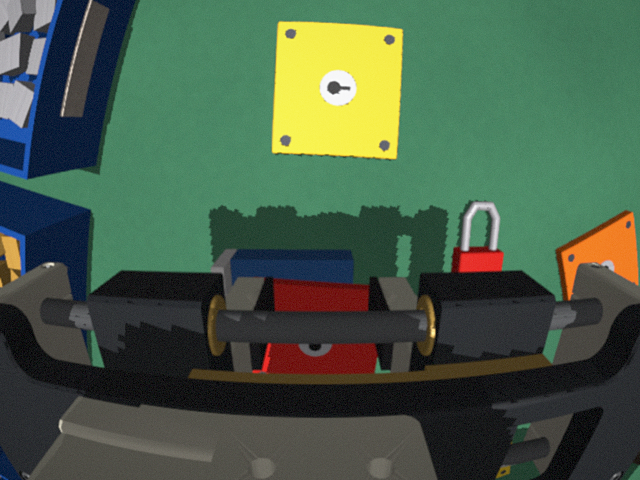

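View pics/s1.png

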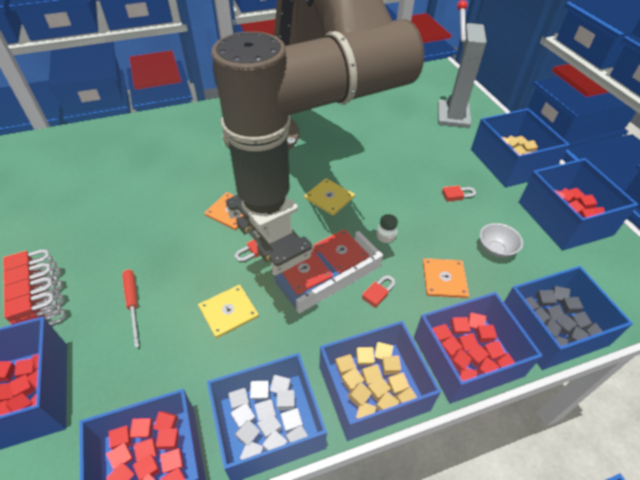

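The wrist view shows the padlock_a at (478,240) clear of the jaws. The jaws are above the ledge's free end, behind the loose plate. Descending next.

Emit:
servo_tool(
  deltas=[0.5,0,0,0,0,0,0.5,0.4,0,0,0,0,0,0.5,0,0,0,0,0,0,0.5,0,0,0,0,0,0,0.5],
)

```text
time: 3.95
position: [0.5894, -0.1238, 0.0462]
tool_rot: [0.568, -0.425, -0.558, -0.431]
force: [0.1, 0.5, 0.3]
opening: 0.502
```

```bash
python3 - <<'E'
from h import *
plan([-13,-135,31],[-1,0,0])
E
```

```text
t 3.95 nest mm [  -9.3 -145.1   46.2] F [0.2 0.5 0.3] open 0.5 q [ 0.12  0.36 -0.35  0.01 -0.84  0.15]
tool axes in nest (cols)
 [[ 0.016 -1.     0.001]
 [-0.006  0.     1.   ]
 [-1.    -0.016 -0.006]]
shift units total [0.25 0.07 0.17]
turn units total [-0.   -0.06  0.15]
```

Emit:
servo_tool(
  deltas=[0.25,0.06,0.1,0,-0.06,0.15,0.5,0,0,0,0,0,0,0.5,0,0,0,0,0,0,0.5],
)

```text
time: 4.32
position: [0.5858, -0.1188, 0.0327]
tool_rot: [0.564, -0.427, -0.562, -0.428]
force: [-0.3, 0.1, 0.4]
opening: 0.503
```

```bash
python3 - <<'E'
from h import *
plan([-13,-135,31],[-1,0,0])
cv2.imwrite("pics/s2.png",cv2.resize(capture("scene")[200:330,220:400],None,fx=4,fy=4))
E
```

```text
t 4.33 nest mm [ -11.5 -139.2   32.7] F [-0.2  0.2  0.4] open 0.5 q [ 0.13  0.38 -0.36 -0.   -0.83  0.15]
tool axes in nest (cols)
 [[ 0.003 -1.     0.   ]
 [-0.     0.     1.   ]
 [-1.    -0.003 -0.   ]]
shift units total [0.03 0.03 0.07]
turn units total [-0.   -0.    0.03]
```

View pics/s2.png

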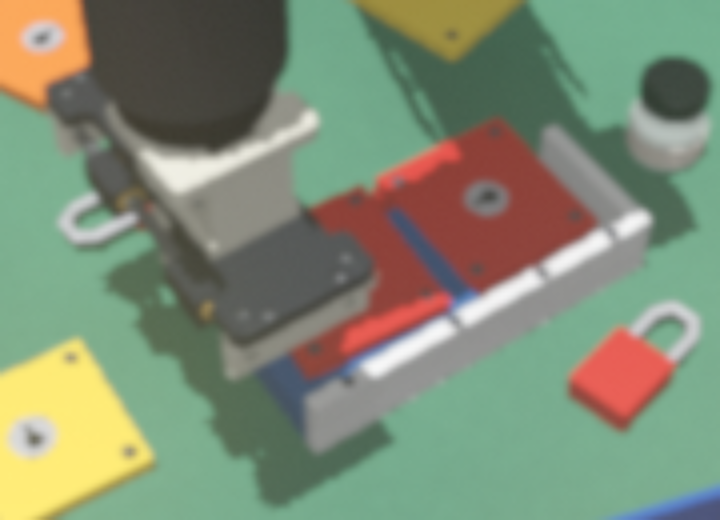

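Emit:
servo_tool(
  deltas=[0.02,0,0.15,0,0,0,0.5,0,0,0.15,0,0,0,0.5,0,0,0.12,0,0,0,0.5,0,0,0.12,0,0,0,0.5,0,0,0.12,0,0,0,0.5,0,0,0.12,0,0,0,0.5,0,0,0.12,0,0,0,0.5,0,0,0.12,0,0,0,0.5],
)

```text
time: 5.38
position: [0.5682, -0.0555, 0.0317]
tool_rot: [0.564, -0.427, -0.562, -0.428]
force: [-0.1, -0.0, -0.8]
opening: 0.499
```

```bash
python3 - <<'E'
from h import *
plan([-13,-8,31],[-1,0,0])
cv2.imwrite("pics/s3.png",cv2.resize(capture("scene")[200:330,220:400],None,fx=4,fy=4))
E
```

```text
t 5.38 nest mm [-11.4 -73.5  31.7] F [-0.1  0.  -0.8] open 0.5 q [ 0.25  0.34 -0.42  0.   -0.8   0.03]
tool axes in nest (cols)
 [[ 0.003 -1.     0.   ]
 [-0.     0.     1.   ]
 [-1.    -0.003 -0.   ]]
shift units total [0.01 0.03 1.09]
turn units total [-0.   -0.    0.03]
```

View pics/s3.png

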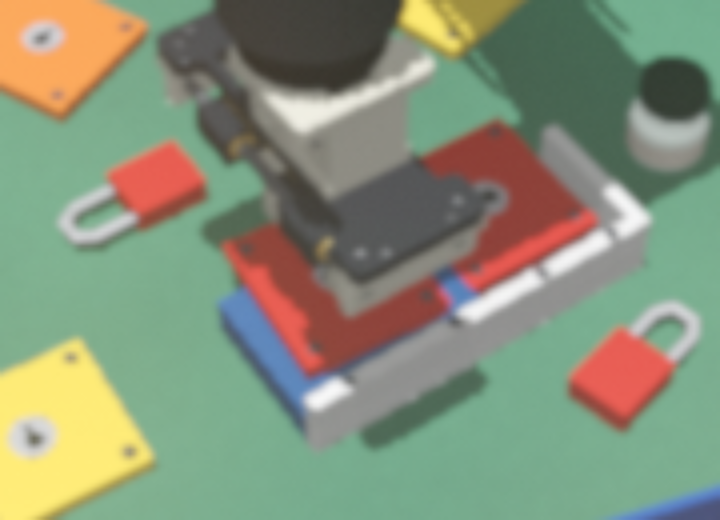

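```bash
python3 - <<'E'
from h import *
im=capture("scene"); cv2.imwrite("pics/s3f.png",im)
n,R=status()
for z in (0.032,0.04,.05):
  for dx in (-.041,-.022,.022,.041):
    p=Rn@np.array([n[0]+dx,n[1],z])+[*o,0]
    print(z,dx,proj("scene",p).round(), ((proj("scene",p)-[220,200])*4).round())
c=im[200:330,220:400]; c=cv2.resize(c,None,fx=4,fy=4,interpolation=cv2.INTER_CUBIC); c=cv2.convertScaleAbs(c,alpha=1.8,beta=20); cv2.imwrite("pics/s3g.png",c)
cv2.imwrite("pics/w3.png",capture("wrist"));cv2.imwrite("pics/t3.png",cv2.resize(capture("top")[150:300,220:400],None,fx=4,fy=4))
E
```

```text
t 5.47 nest mm [-11.4 -73.3  31.7] F [ 0.1 -0.3 -0.3] open 0.5 q [ 0.25  0.34 -0.42  0.   -0.8   0.03]
tool axes in nest (cols)
 [[ 0.003 -1.    -0.   ]
 [-0.    -0.     1.   ]
 [-1.    -0.003 -0.   ]]
0.032 -0.041 [290. 261.] [279. 242.]
0.032 -0.022 [294. 266.] [297. 264.]
0.032 0.022 [305. 279.] [340. 316.]
0.032 0.041 [310. 285.] [359. 339.]
0.04 -0.041 [290. 258.] [279. 233.]
0.04 -0.022 [294. 264.] [297. 255.]
0.04 0.022 [305. 277.] [340. 307.]
0.04 0.041 [310. 283.] [359. 330.]
0.05 -0.041 [290. 256.] [278. 222.]
0.05 -0.022 [294. 261.] [296. 244.]
0.05 0.022 [305. 274.] [340. 296.]
0.05 0.041 [310. 280.] [359. 319.]
```

View pics/s3g.png

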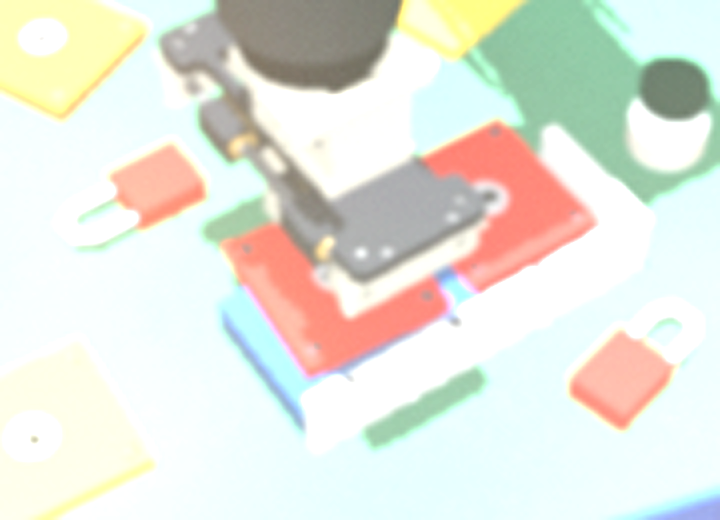

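View pics/w3.png

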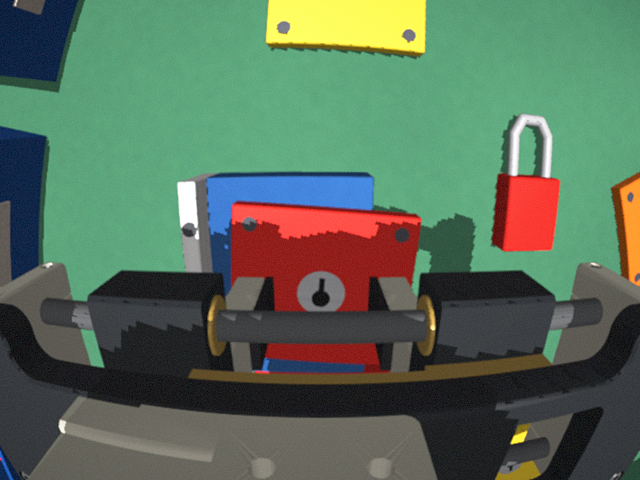

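View pics/t3.png

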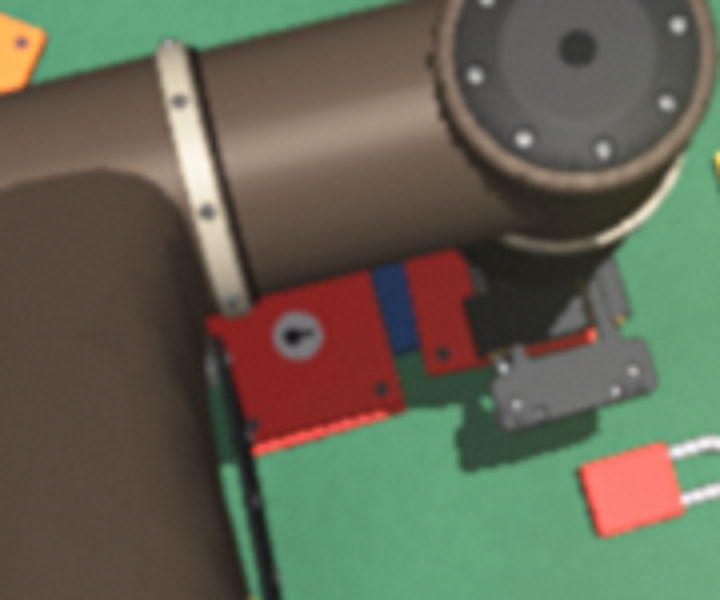

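The views disagree with the readout. At a reported z of 31.7 mm the fingers stand over the plate, and it hasn't moved: its corner is still at pixel (277,261). Either the fingertips are really higher than reported or the plate is lower. A gentle touch on the plate's top will calibrate this.

Emit:
servo_tool(
  deltas=[0.04,0,0,0,0,0,0.5,0,0,0,0,0,0,0.5],
)

```text
time: 5.82
position: [0.5684, -0.0562, 0.029]
tool_rot: [0.564, -0.427, -0.562, -0.428]
force: [0.2, 0.8, 0.2]
opening: 0.5
```

Emit:
servo_tool(
  deltas=[0.04,0,0,0,0,0,0.5,0,0,0,0,0,0,0.5],
)

```text
time: 6.08
position: [0.5683, -0.0565, 0.0263]
tool_rot: [0.564, -0.427, -0.562, -0.429]
force: [-0.6, 0.4, 0.5]
opening: 0.502
```

```bash
python3 - <<'E'
from h import *
i=camera_info("wrist");H=i["hand_eye"];K=i["camera_matrix"];f=K[0,0]
def wp(pt):
    c=np.linalg.inv(H)@np.r_[pt,1]; c=c[:3]; th=np.arctan2(np.hypot(c[0],c[1]),c[2]); r=f*th/np.hypot(c[0],c[1]); return np.round([K[0,2]+c[0]*r,K[1,2]+c[1]*r])
for x in (0,-.02,-.04,-.06,-.1):
    print(x,[wp([x,y,z]) for y in(-.041,-.022,.022,.041) for z in (-.0095,.0095)])
im=capture("wrist"); cv2.imwrite("pics/w4.png",cv2.convertScaleAbs(cv2.resize(im[230:430,180:460],None,fx=2.8,fy=2.8,interpolation=cv2.INTER_CUBIC),alpha=1.8))
im=capture("scene"); cv2.imwrite("pics/s4.png",cv2.convertScaleAbs(cv2.resize(im[220:310,250:370],None,fx=6,fy=6,interpolation=cv2.INTER_CUBIC),alpha=1.2))
status()
E
```

```text
0 [array([246., 254.]), array([248., 286.]), array([280., 255.]), array([281., 286.]), array([360., 255.]), array([359., 286.]), array([394., 254.]), array([392., 286.])]
-0.02 [array([238., 267.]), array([241., 301.]), array([276., 267.]), array([277., 302.]), array([364., 267.]), array([363., 302.]), array([401., 267.]), array([399., 301.])]
-0.04 [array([229., 282.]), array([233., 319.]), array([270., 282.]), array([273., 320.]), array([369., 282.]), array([367., 320.]), array([410., 282.]), array([407., 319.])]
-0.06 [array([218., 300.]), array([223., 340.]), array([264., 301.]), array([267., 342.]), array([375., 301.]), array([372., 342.]), array([421., 300.]), array([416., 341.])]
-0.1 [array([187., 354.]), array([197., 400.]), array([246., 357.]), array([252., 404.]), array([392., 358.]), array([387., 404.]), array([452., 354.]), array([442., 400.])]
t 6.17 nest mm [-11.4 -74.5  26.5] F [-0.3 -0.2  0.3] open 0.5 q [ 0.24  0.35 -0.43  0.   -0.79  0.03]
tool axes in nest (cols)
 [[ 0.003 -1.     0.001]
 [-0.     0.001  1.   ]
 [-1.    -0.003 -0.   ]]
```

View pics/w4.png

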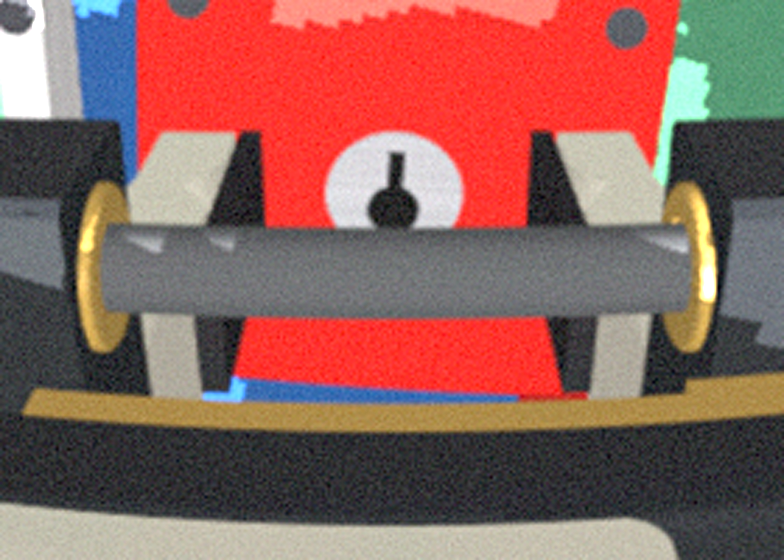

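View pics/s4.png

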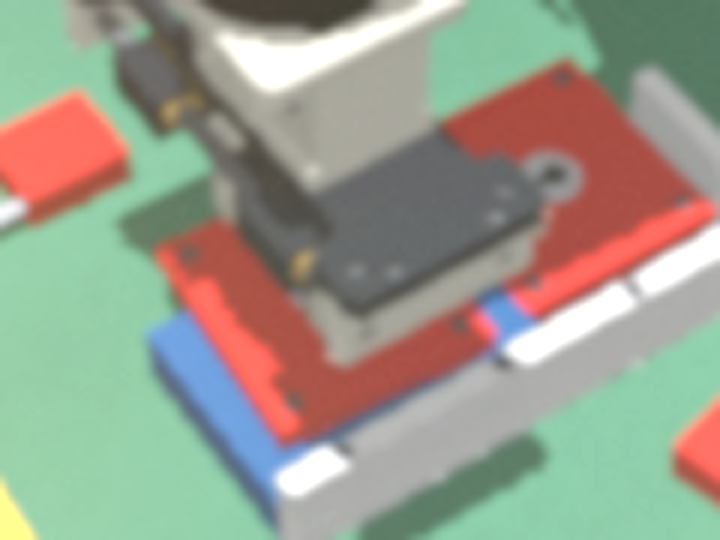

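The wrist view shows the finger ends at row 276 rather than the expected 254. The scene view also puts the tips at about z 50 mm while the readout says 26. So the true finger ends sit roughly 25 mm behind the reported TCP at this opening. I'll keep lowering gently.

Emit:
servo_tool(
  deltas=[0.05,0,0,0,0,0,0.5,0.04,0,0,0,0,0,0.5,0,0,0,0,0,0,0.5],
)

```text
time: 6.55
position: [0.5685, -0.0564, 0.0208]
tool_rot: [0.564, -0.427, -0.562, -0.429]
force: [-0.4, 0.5, -1.5]
opening: 0.497
```

Emit:
servo_tool(
  deltas=[0.04,0,0,0,0,0,0.5,0,0,0,0,0,0,0.5],
)

```text
time: 6.8
position: [0.5685, -0.0564, 0.0182]
tool_rot: [0.564, -0.427, -0.562, -0.429]
force: [-0.1, -0.1, 0.1]
opening: 0.503
```

Emit:
servo_tool(
  deltas=[0.03,0,0,0,0,0,0.5,0,0,0,0,0,0,0.5],
)

```text
time: 7.05
position: [0.5686, -0.0564, 0.0163]
tool_rot: [0.564, -0.427, -0.562, -0.429]
force: [-0.3, 0.3, -0.1]
opening: 0.5
```

Emit:
servo_tool(
  deltas=[0.03,0,0,0,0,0,0.5,0,0,0,0,0,0,0.5],
)

```text
time: 7.3
position: [0.5686, -0.0564, 0.0144]
tool_rot: [0.564, -0.427, -0.562, -0.429]
force: [0.4, 0.9, 0.2]
opening: 0.5
```

Emit:
servo_tool(
  deltas=[0.03,0,0,0,0,0,0.5,0,0,0,0,0,0,0.5],
)

```text
time: 7.55
position: [0.5686, -0.0564, 0.0125]
tool_rot: [0.564, -0.427, -0.562, -0.429]
force: [0.2, 0.5, 0.8]
opening: 0.5
```

```bash
python3 - <<'E'
from h import *
im=capture("wrist"); cv2.imwrite("pics/w5.png",im)
im=capture("scene"); cv2.imwrite("pics/s5.png",cv2.convertScaleAbs(cv2.resize(im[220:310,250:370],None,fx=6,fy=6,interpolation=cv2.INTER_CUBIC),alpha=1.2))
status()
E
```

```text
t 7.65 nest mm [-11.1 -74.6  12.6] F [-0.7  0.2  0.4] open 0.5 q [ 0.24  0.37 -0.44  0.   -0.76  0.03]
tool axes in nest (cols)
 [[ 0.003 -1.     0.001]
 [-0.     0.001  1.   ]
 [-1.    -0.003 -0.   ]]
```

View pics/s5.png

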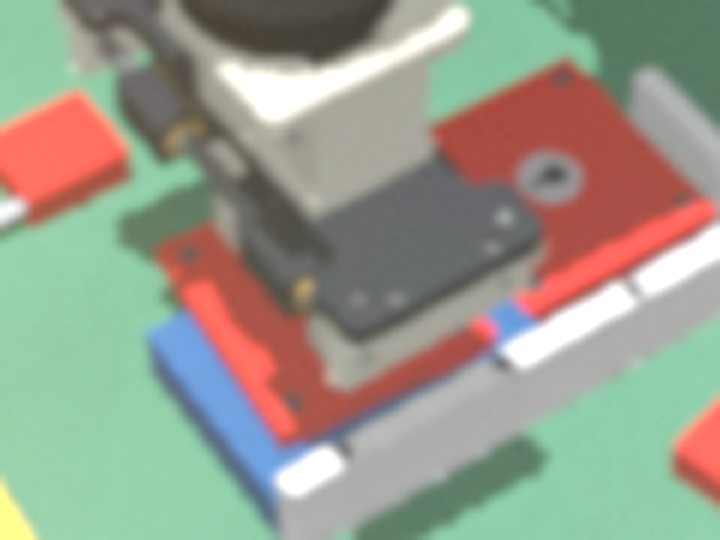

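View pics/w5.png

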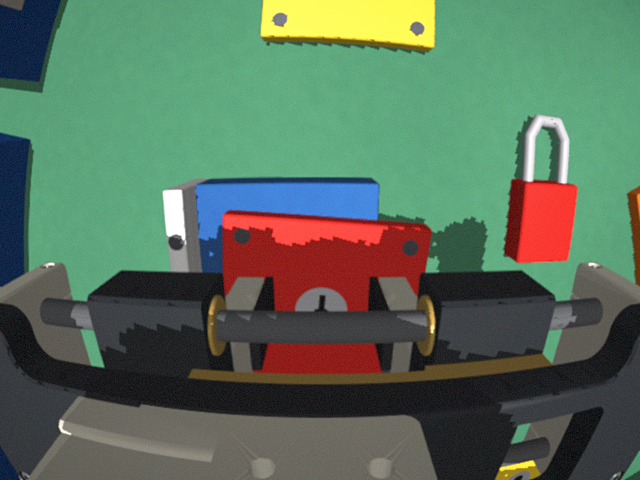

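```bash
python3 - <<'E'
from h import *
n,R=status()
f=lambda y,z,x: (((proj("scene",Rn@(n+R@np.array([x,y,z]))+[*o,0]))-[250,220])*6).round()
for x in (0,-.03,-.066,-.1):
  for y in (-.0965,-.065,-.022,.065,.0965):
    print(x,y,f(y,-.039,x),f(y,-.0095,x),f(y,.0095,x),f(y,.039,x))
E
```

```text
t 7.65 nest mm [-11.1 -74.6  12.6] F [-0.7  0.2  0.4] open 0.5 q [ 0.24  0.37 -0.44  0.   -0.76  0.03]
tool axes in nest (cols)
 [[ 0.003 -1.     0.001]
 [-0.     0.001  1.   ]
 [-1.    -0.003 -0.   ]]
0 -0.0965 [354. 577.] [421. 537.] [464. 512.] [530. 473.]
0 -0.065 [305. 515.] [372. 477.] [414. 452.] [479. 415.]
0 -0.022 [241. 434.] [307. 397.] [349. 374.] [413. 338.]
0 0.065 [120. 281.] [185. 247.] [226. 226.] [288. 193.]
0 0.0965 [ 79. 228.] [143. 196.] [184. 175.] [246. 144.]
-0.03 -0.0965 [353. 531.] [423. 491.] [466. 466.] [533. 427.]
-0.03 -0.065 [303. 469.] [372. 430.] [416. 405.] [482. 368.]
-0.03 -0.022 [238. 387.] [306. 350.] [349. 326.] [414. 290.]
-0.03 0.065 [115. 232.] [181. 198.] [223. 177.] [287. 144.]
-0.03 0.0965 [ 73. 180.] [138. 147.] [180. 126.] [243.  95.]
-0.066 -0.0965 [353. 474.] [424. 433.] [469. 407.] [538. 368.]
-0.066 -0.065 [301. 410.] [372. 371.] [417. 346.] [485. 308.]
-0.066 -0.022 [234. 327.] [304. 290.] [348. 266.] [416. 230.]
-0.066 0.065 [108. 171.] [176. 137.] [219. 116.] [285.  83.]
-0.066 0.0965 [ 65. 118.] [132.  85.] [175.  64.] [240.  33.]
-0.1 -0.0965 [352. 416.] [426. 374.] [472. 348.] [543. 309.]
-0.1 -0.065 [300. 352.] [372. 312.] [418. 287.] [488. 248.]
-0.1 -0.022 [231. 268.] [302. 230.] [348. 206.] [417. 170.]
-0.1 0.065 [101. 110.] [171.  76.] [215.  55.] [282.  21.]
-0.1 0.0965 [57. 57.] [126.  24.] [170.   3.] [237. -29.]
```

```bash
python3 - <<'E'
from h import *
n,R=status()
i=camera_info("wrist");H=i["hand_eye"];K=i["camera_matrix"];f=K[0,0]
def wp(pt):
    c=(np.linalg.inv(H)@np.r_[pt,1])[:3]; th=np.arctan2(np.hypot(c[0],c[1]),c[2]); r=f*th/np.hypot(c[0],c[1]); return np.round([K[0,2]+c[0]*r,K[1,2]+c[1]*r])
for dz in (0,.01,.02,.03,.045):
  nn=n+[0,0,dz]
  print(dz,[wp(R.T@(np.array(p)/1000-nn)) for p in ([33,-111,39],[-66,-105,39],[-42,-125,27],[60,-125,45],[50,-125,27])])
E
```

```text
t 7.65 nest mm [-11.1 -74.6  12.6] F [-0.7  0.2  0.4] open 0.5 q [ 0.24  0.37 -0.44  0.   -0.76  0.03]
tool axes in nest (cols)
 [[ 0.003 -1.     0.001]
 [-0.     0.001  1.   ]
 [-1.    -0.003 -0.   ]]
0 [array([226., 217.]), array([435., 230.]), array([383., 184.]), array([166., 191.]), array([198., 185.])]
0.01 [array([231., 213.]), array([429., 225.]), array([380., 181.]), array([174., 188.]), array([204., 183.])]
0.02 [array([235., 209.]), array([424., 220.]), array([377., 179.]), array([181., 185.]), array([209., 180.])]
0.03 [array([239., 205.]), array([419., 216.]), array([375., 177.]), array([188., 183.]), array([214., 178.])]
0.045 [array([245., 201.]), array([413., 211.]), array([371., 174.]), array([197., 179.]), array([221., 175.])]
```

```bash
python3 - <<'E'
from workcell import ctrl
print(ctrl.grip_point_offset,[a for a in dir(ctrl) if a[0]!='_'])
E
```

```text
0.0188 ['MotionError', 'grip_point_offset', 'job_done']
```

Emit:
servo_tool(
  deltas=[0.04,0,0,0,0,0,0.5,0,0,0,0,0,0,0.5],
)

```text
time: 7.9
position: [0.5688, -0.0564, 0.0101]
tool_rot: [0.564, -0.427, -0.562, -0.429]
force: [0.8, 0.1, 0.3]
opening: 0.5
```

Emit:
servo_tool(
  deltas=[0.03,0,0,0,0,0,0.5,0,0,0,0,0,0,0.5],
)

```text
time: 8.15
position: [0.5687, -0.0564, 0.0081]
tool_rot: [0.564, -0.427, -0.562, -0.429]
force: [-0.2, -0.1, 0.4]
opening: 0.498
```

Emit:
servo_tool(
  deltas=[0.03,0,0,0,0,0,0.5,0,0,0,0,0,0,0.5],
)

```text
time: 8.4
position: [0.5688, -0.0564, 0.0062]
tool_rot: [0.564, -0.427, -0.562, -0.429]
force: [-0.9, -0.3, -0.2]
opening: 0.495
```

Emit:
servo_tool(
  deltas=[0.03,0,0,0,0,0,0.5,0,0,0,0,0,0,0.5],
)

```text
time: 8.65
position: [0.569, -0.0564, 0.0048]
tool_rot: [0.564, -0.427, -0.562, -0.429]
force: [-1.0, 0.2, 2.2]
opening: 0.499
```

```bash
python3 - <<'E'
from h import *
im=capture("scene"); cv2.imwrite("pics/s6.png",cv2.convertScaleAbs(cv2.resize(im[190:310,230:390],None,fx=5,fy=5,interpolation=cv2.INTER_CUBIC),alpha=1.8))
im=capture("wrist"); cv2.imwrite("pics/w6.png",cv2.convertScaleAbs(cv2.resize(im[230:430,180:460],None,fx=2.8,fy=2.8,interpolation=cv2.INTER_CUBIC),alpha=1.8))
status()
E
```

```text
t 8.75 nest mm [-10.8 -74.7   4.8] F [-1.4  0.7  3.7] open 0.5 q [ 0.24  0.38 -0.45  0.   -0.74  0.03]
tool axes in nest (cols)
 [[ 0.004 -1.     0.   ]
 [-0.001  0.     1.   ]
 [-1.    -0.004 -0.001]]
```

View pics/s6.png

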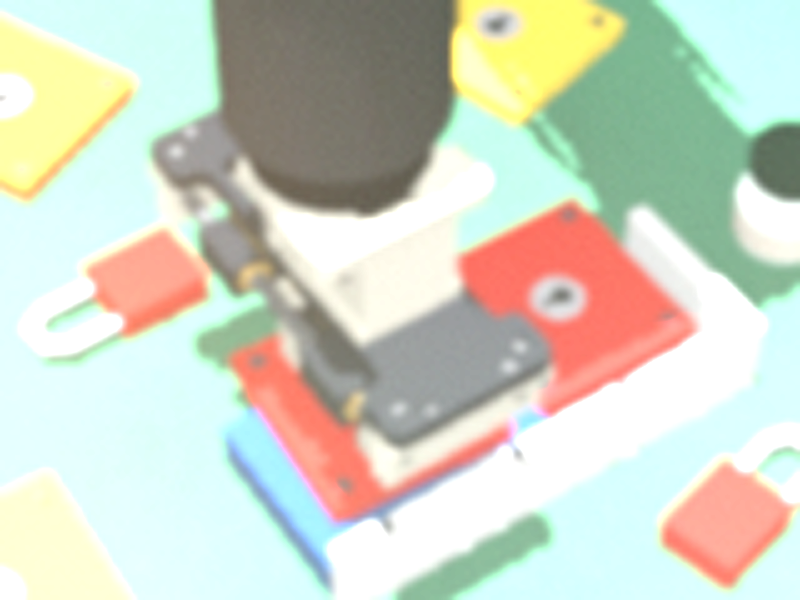

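View pics/w6.png

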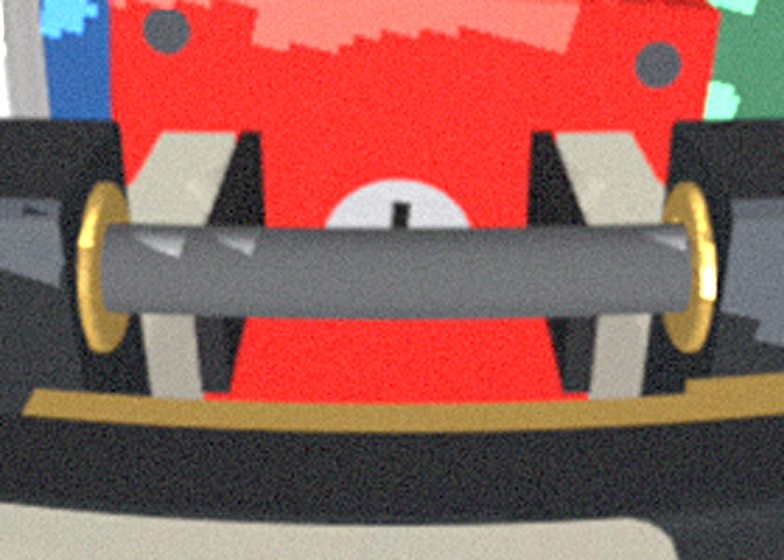

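Contact: about 3.7 N at a reported z of 4.8 mm, where the plate top is 39 mm. So the true finger ends are 34 mm behind the reported TCP (true tip z = reading + 34), which agrees with the wrist view. I'll raise, back off, lower to a reading of about −3 and push properly.

Emit:
servo_tool(
  deltas=[-0.25,0,0,0,0,0,0.5,0,0,-0.55,0,0,0,0.5,0,0,-0.55,0,0,0,0.5,0,0,0,0,0,0,0.5,0,0,0,0,0,0,0.5],
)

```text
time: 9.38
position: [0.5886, -0.121, 0.0239]
tool_rot: [0.565, -0.426, -0.561, -0.429]
force: [-0.3, -0.3, 0.1]
opening: 0.5
```

```bash
python3 - <<'E'
from h import *
plan([-13,-137,-3],[-1,0,0])
E
```

```text
t 9.38 nest mm [  -9.3 -142.1   23.9] F [-0.3 -0.2  0.1] open 0.5 q [ 0.12  0.39 -0.37  0.   -0.81  0.15]
tool axes in nest (cols)
 [[ 0.007 -1.    -0.001]
 [-0.001 -0.001  1.   ]
 [-1.    -0.007 -0.001]]
shift units total [0.45 0.06 0.09]
turn units total [ 0.01 -0.01  0.07]
```

Emit:
servo_tool(
  deltas=[0.3,0.06,0.05,0,0,0.07,0.5,0.12,0,0,0,0,0,0.5,0,0,0,0,0,0,0.5],
)

```text
time: 9.75
position: [0.5836, -0.1174, -0.0027]
tool_rot: [0.564, -0.427, -0.564, -0.426]
force: [0.0, 0.1, 0.4]
opening: 0.499
```

```bash
python3 - <<'E'
from h import *
plan([-13,-137,-3],[-1,0,0])
E
```

```text
t 9.75 nest mm [ -13.2 -137.3   -2.7] F [0.1 0.1 0.4] open 0.5 q [ 0.13  0.42 -0.4   0.   -0.75  0.14]
tool axes in nest (cols)
 [[-0.001 -1.    -0.003]
 [-0.001 -0.003  1.   ]
 [-1.     0.001 -0.001]]
shift units total [ 0.   -0.    0.01]
turn units total [ 0.03 -0.01 -0.01]
```

Right height now: the tips are at about 31 mm. Pushing.

Emit:
servo_tool(
  deltas=[0,0,0.12,0,0,0,0.5,0,0,0.12,0,0,0,0.5,0,0,0.12,0,0,0,0.5,0,0,0.12,0,0,0,0.5,0,0,0.12,0,0,0,0.5,0,0,0.12,0,0,0,0.5],
)

```text
time: 10.5
position: [0.5717, -0.0727, -0.002]
tool_rot: [0.564, -0.427, -0.563, -0.426]
force: [0.4, -0.6, -0.2]
opening: 0.5
```

```bash
python3 - <<'E'
from h import *
plan([-13,-8,-3],[-1,0,0])
im=capture("scene"); cv2.imwrite("pics/s7.png",cv2.convertScaleAbs(cv2.resize(im[190:310,230:390],None,fx=5,fy=5,interpolation=cv2.INTER_CUBIC),alpha=1.1))
E
```

```text
t 10.5 nest mm [-12.7 -91.   -2. ] F [ 0.2 -0.7 -0.2] open 0.5 q [ 0.21  0.4  -0.44  0.   -0.74  0.06]
tool axes in nest (cols)
 [[-0.    -1.    -0.003]
 [-0.002 -0.003  1.   ]
 [-1.     0.    -0.002]]
shift units total [0.01 0.   1.38]
turn units total [ 0.03 -0.01 -0.  ]
```

View pics/s7.png

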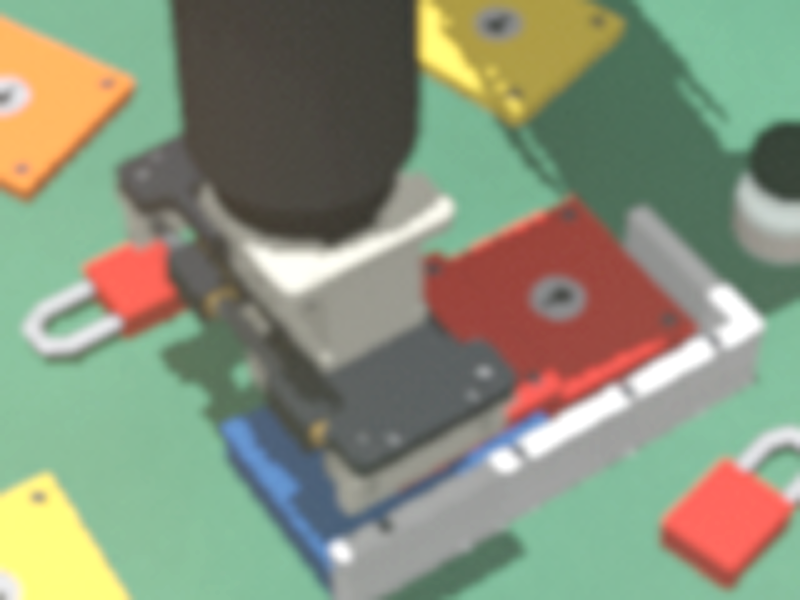

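The plate now moves with the fingers: its leading edge is already over the pile near (530,395).

Emit:
servo_tool(
  deltas=[0,0,0.13,0,0,0,0.5,0,0,0.13,0,0,0,0.5,0,0,0.13,0,0,0,0.5,0,0,0.13,0,0,0,0.5,0,0,0.13,0,0,0,0.5,0,0,0.13,0,0,0,0.5,0,0,0.13,0,0,0,0.5,0,0,0.13,0,0,0,0.5],
)

```text
time: 11.55
position: [0.5533, -0.0081, -0.0021]
tool_rot: [0.564, -0.427, -0.563, -0.426]
force: [0.8, -0.7, -1.3]
opening: 0.499
```

```bash
python3 - <<'E'
from h import *
plan([-13,-8,-3],[-1,0,0])
im=capture("scene"); cv2.imwrite("pics/s8.png",cv2.convertScaleAbs(cv2.resize(im[190:310,230:390],None,fx=5,fy=5,interpolation=cv2.INTER_CUBIC),alpha=1.2))
E
```

```text
t 11.55 nest mm [-13.  -23.9  -2.1] F [ 0.5 -0.9 -1.3] open 0.5 q [ 0.34  0.37 -0.49  0.   -0.71 -0.07]
tool axes in nest (cols)
 [[-0.    -1.    -0.003]
 [-0.001 -0.003  1.   ]
 [-1.     0.    -0.001]]
shift units total [ 0.01 -0.    0.27]
turn units total [ 0.03 -0.01 -0.  ]
```

View pics/s8.png

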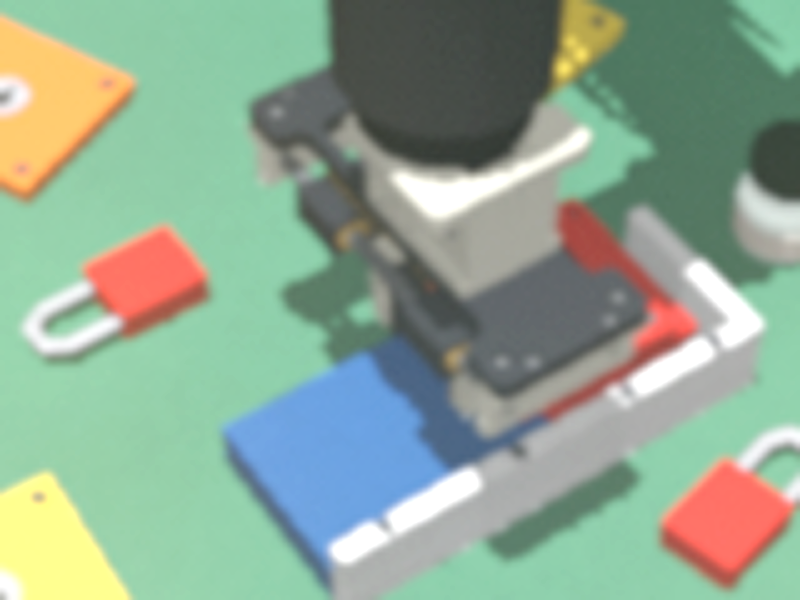

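Emit:
servo_tool(
  deltas=[0,0,0.08,0,0,0,0.5,0,0,0.08,0,0,0,0.5,0,0,0.06,0,0,0,0.5,0,0,0.05,0,0,0,0.5],
)

```text
time: 12.1
position: [0.5484, 0.009, -0.0021]
tool_rot: [0.564, -0.427, -0.564, -0.426]
force: [0.3, -6.6, 1.1]
opening: 0.495
```

```bash
python3 - <<'E'
from h import *
plan([-13,-6,-3],[-1,0,0])
im=capture("wrist"); cv2.imwrite("pics/w9.png",im)
E
```

```text
t 12.1 nest mm [-13.1  -6.1  -2.1] F [-1.5 -6.5  1.1] open 0.5 q [ 0.37  0.36 -0.5   0.   -0.71 -0.1 ]
tool axes in nest (cols)
 [[-0.    -1.    -0.004]
 [-0.002 -0.004  1.   ]
 [-1.     0.    -0.002]]
shift units total [ 0.01 -0.    0.  ]
turn units total [ 0.03 -0.01 -0.  ]
```

View pics/w9.png

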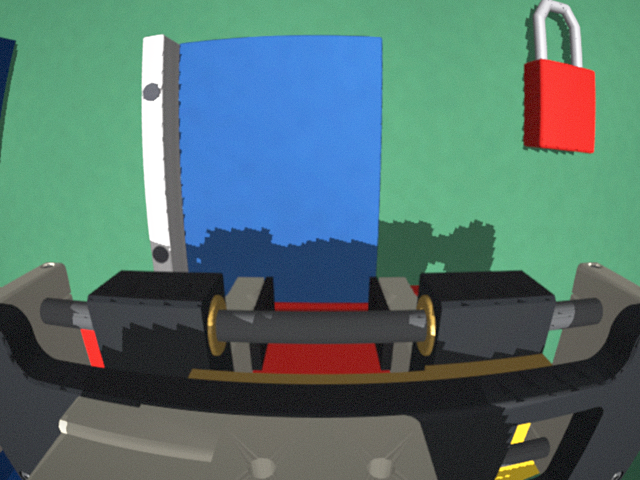

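Emit:
servo_tool(
  deltas=[0,0,-0.15,0,0,0,0.5,-0.5,0,0,0,0,0,0.5,-0.7,0,0,0,0,0,0.5,0,0.5,0.35,0,0,0,0.5,0,0.5,0.35,0,0,0,0.5,0,0.5,0.35,0,0,0,0.5,0,0,0,0,0,0,0.5],
)

```text
time: 13.02
position: [0.446, 0.0348, 0.072]
tool_rot: [0.564, -0.427, -0.563, -0.428]
force: [1.1, 0.9, 0.5]
opening: 0.5
```

Emit:
servo_tool(
  deltas=[0,0,0,1,0,0,0.4,0,0,0,1,0,0,0.4,0,0,0,1,0,0,0.4,0,0,0,1,0,0,0.4,0,0,0,1,0,0,0.4,0,0,0,1,0,0,0.4,0,0,0,1,0,0,0.4,0,0,0,1,0,0,0.4,0,0,0,1,0,0,0.4,0,0,0,1,0,0,0.4,0,0,0,1,0,0,0.4,0,0,0,1,0,0,0.4],
)

```text
time: 14.52
position: [0.4562, 0.0325, 0.0738]
tool_rot: [-0.189, 0.678, 0.19, 0.684]
force: [0.4, 1.4, -2.0]
opening: 0.6
```

```bash
python3 - <<'E'
from h import *
plan([-105,48,20],[0,1,0])
im=capture("scene"); cv2.imwrite("pics/s10.png",cv2.resize(im[190:310,230:390],None,fx=5,fy=5,interpolation=cv2.INTER_CUBIC))
im=capture("top"); cv2.imwrite("pics/t10.png",cv2.resize(im[165:275,225:385],None,fx=5,fy=5,interpolation=cv2.INTER_CUBIC))
E
```

```text
t 14.53 nest mm [-95.7  41.3  73.8] F [ 0.7  1.2 -2. ] open 0.6 q [ 0.5   0.11 -0.62  0.   -0.83 -1.53]
tool axes in nest (cols)
 [[ 0.009 -0.267  0.964]
 [ 0.001  0.964  0.267]
 [-1.    -0.001  0.009]]
shift units total [ 0.9   0.15 -0.13]
turn units total [ 2.58  0.08 -0.  ]
```

View pics/s10.png

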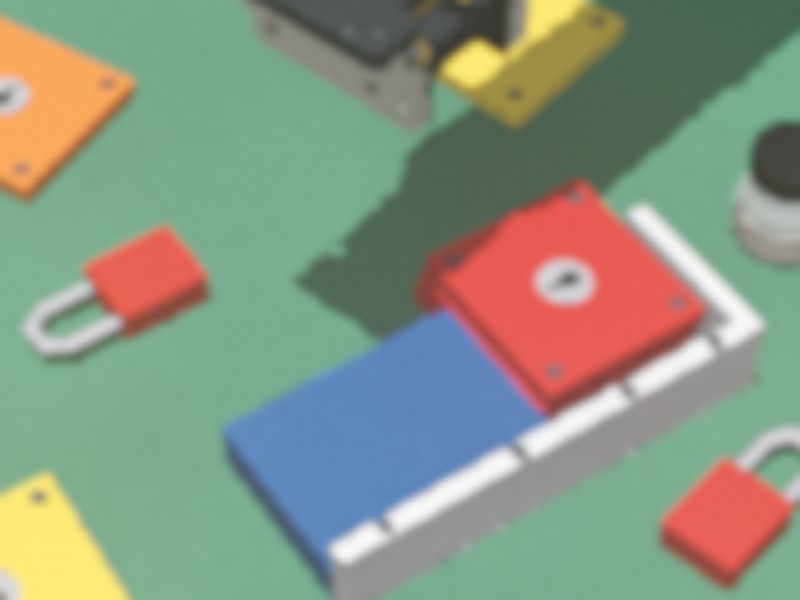

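View pics/t10.png

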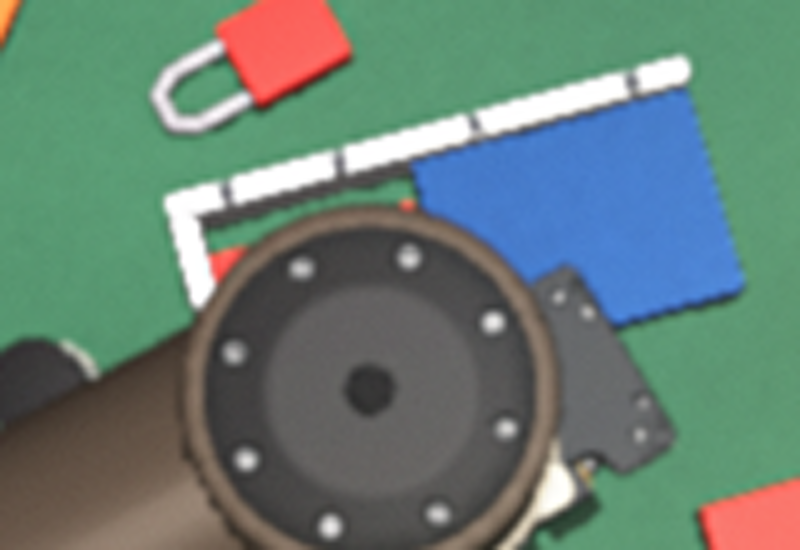

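```bash
python3 - <<'E'
from h import *
for z in (.036,.039):
  q=np.array([ray("scene",(230+(x+.5)/5-.5,190+(y+.5)/5-.5),z)[:2]-o for x,y in ((541,400),(705,310),(583,182),(438,283))]); q=np.c_[q@ex,q@ey]*1000
  print(z,q.round(1).tolist(), np.linalg.norm(q-np.roll(q,-1,0),axis=1).round(1))
# reference: known nest points in same view
for nm,X in (("ledge back +y top",[50,0,27]),("ledge front +y top",[-42,0,27]),("fence inner corner top",[50,96,45]),("fence outer corner",[60,106,45])):
  p=proj("scene",Rn@(np.array(X)/1000)+[*o,0]); print(nm,((p-[230,190]+.5)*5-.5).round(0))
E
```

```text
0.036 [[33.3, 0.5], [34.1, 95.0], [-62.7, 97.1], [-49.5, 1.5]] [94.6 96.8 96.5 82.8]
0.039 [[35.0, -1.0], [35.9, 93.2], [-60.6, 95.3], [-47.5, 0.0]] [94.2 96.5 96.2 82.5]
ledge back +y top [561. 437.]
ledge front +y top [444. 307.]
fence inner corner top [731. 319.]
fence outer corner [761. 323.]
```

The loose plate is off the ledge and against the side fence, with its corners at nest y of about 0.5–97 mm. Its shadowed front corner isn't measured reliably. Next I finish the turn and go down in front of the pile.

Emit:
servo_tool(
  deltas=[0,0.1,-0.2,0.9,0.08,0,0.5,0.4,0,0,0.9,0,0,0.5,0.4,0,0,0.78,0,0,0.5,0,0,0,0,0,0,0.5,0,0,0,0,0,0,0.5],
)

```text
time: 15.25
position: [0.4457, 0.0311, 0.026]
tool_rot: [-0.099, 0.699, 0.099, 0.701]
force: [0.8, -0.5, -0.2]
opening: 0.501
```

```bash
python3 - <<'E'
from h import *
plan([-100,48,-26],[0,1,0])
E
```

```text
t 15.25 nest mm [-106.1   42.8   26. ] F [ 0.6 -0.7 -0.2] open 0.5 q [ 0.51  0.17 -0.7   0.   -0.7  -1.81]
tool axes in nest (cols)
 [[ 0.004 -0.008  1.   ]
 [-0.     1.     0.008]
 [-1.    -0.     0.004]]
shift units total [0.87 0.09 0.1 ]
turn units total [0.08 0.03 0.  ]
```

Emit:
servo_tool(
  deltas=[0.4,0.09,0,0.08,0.03,0,0.5,0.4,0,0,0,0,0,0.5,0,0,0,0,0,0,0.5,0,0,0,0,0,0,0.5],
)

```text
time: 15.75
position: [0.4484, 0.038, -0.0187]
tool_rot: [-0.098, 0.697, 0.099, 0.703]
force: [0.3, -0.3, 0.2]
opening: 0.501
```

```bash
python3 - <<'E'
from h import *
plan([-88,48,-26],[0,1,0])
im=capture("scene"); cv2.imwrite("pics/s11.png",cv2.resize(im[160:310,210:390],None,fx=4,fy=4,interpolation=cv2.INTER_CUBIC))
im=capture("wrist"); cv2.imwrite("pics/w11.png",im)
E
```

```text
t 15.75 nest mm [-101.6   48.7  -18.7] F [ 0.1 -0.4  0.2] open 0.5 q [ 0.53  0.25 -0.74  0.   -0.57 -1.82]
tool axes in nest (cols)
 [[ 0.008 -0.008  1.   ]
 [ 0.001  1.     0.008]
 [-1.     0.001  0.008]]
shift units total [ 0.12 -0.01  0.23]
turn units total [ 0.08  0.07 -0.01]
```

View pics/s11.png

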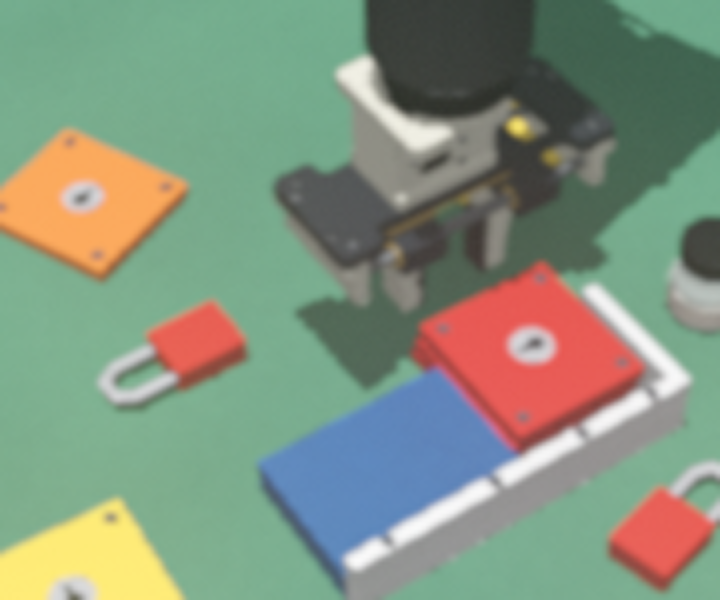

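View pics/w11.png

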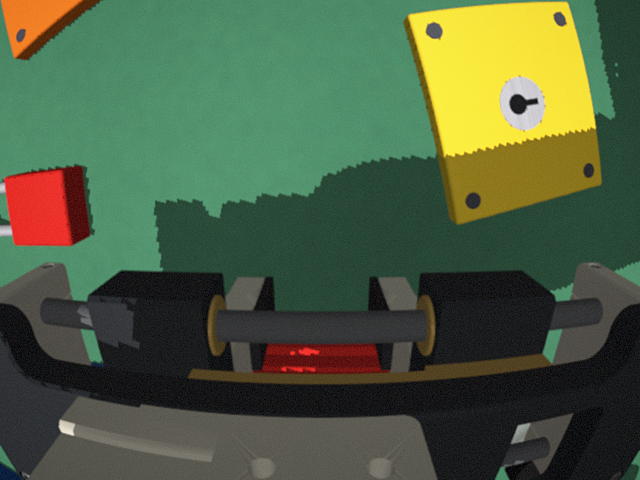

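The gripper is in front of the pile, at about (400,300), and clear of padlock_a and the jar. Lowering a little more, then pushing.

Emit:
servo_tool(
  deltas=[0.15,-0.01,0.08,0.08,0.07,0,0.5,0,0,0,0,0,0,0.5,0,0,0,0,0,0,0.5],
)

```text
time: 16.23
position: [0.4547, 0.0393, -0.027]
tool_rot: [-0.095, 0.7, 0.096, 0.702]
force: [-0.1, -0.6, -0.8]
opening: 0.499
```

```bash
python3 - <<'E'
from h import *
plan([-59,48,-27],[0,1,0])
E
```

```text
t 16.23 nest mm [-95.3  48.3 -27. ] F [-0.2 -0.6 -0.8] open 0.5 q [ 0.52  0.28 -0.73 -0.   -0.56 -1.82]
tool axes in nest (cols)
 [[ 0.003  0.001  1.   ]
 [ 0.002  1.    -0.001]
 [-1.     0.002  0.003]]
shift units total [ 0.  -0.   0.6]
turn units total [-0.01  0.03 -0.01]
```

Emit:
servo_tool(
  deltas=[0,0,0.1,0,0.03,0,0.5,0,0,0.08,0,0,0,0.5,0,0,0.08,0,0,0,0.5,0,0,0.08,0,0,0,0.5,0,0,0.08,0,0,0,0.5],
)

```text
time: 16.85
position: [0.4782, 0.0454, -0.0273]
tool_rot: [-0.095, 0.702, 0.096, 0.699]
force: [-4.2, -0.9, 3.2]
opening: 0.502
```

```bash
python3 - <<'E'
from h import *
plan([-59,48,-27],[0,1,0])
im=capture("scene"); cv2.imwrite("pics/s12.png",cv2.resize(im[160:310,210:390],None,fx=4,fy=4,interpolation=cv2.INTER_CUBIC))
E
```

```text
t 16.85 nest mm [-70.9  47.8 -27.3] F [-4.3  0.2  3.2] open 0.5 q [ 0.5   0.31 -0.67 -0.   -0.59 -1.8 ]
tool axes in nest (cols)
 [[-0.005  0.001  1.   ]
 [ 0.001  1.    -0.001]
 [-1.     0.001 -0.005]]
shift units total [-0.01  0.    0.2 ]
turn units total [-0.01 -0.04 -0.01]
```

View pics/s12.png

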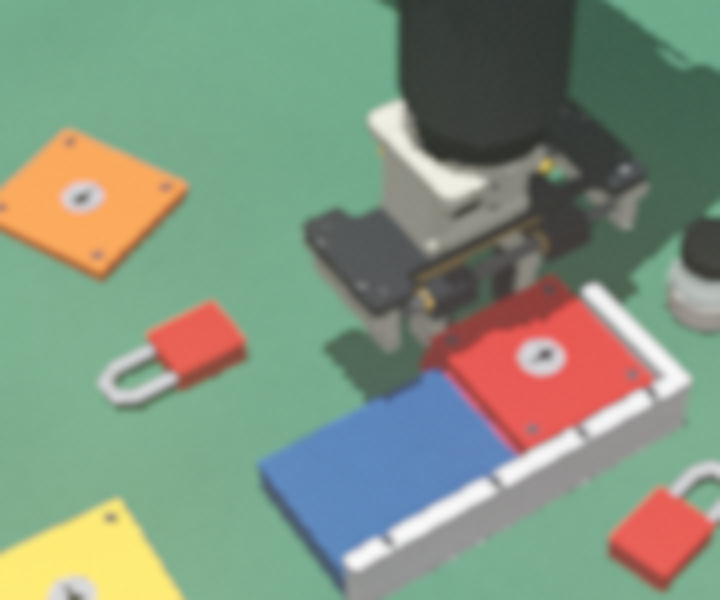

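The pile is sliding in at about 4 N. Continuing in smaller steps to the fence.

Emit:
servo_tool(
  deltas=[0,0,0.06,0,-0.04,0,0.5,0,0,0.05,0,0,0,0.5,0,0,0.05,0,0,0,0.5],
)

```text
time: 17.27
position: [0.4879, 0.0479, -0.0274]
tool_rot: [-0.095, 0.701, 0.096, 0.7]
force: [-5.3, -1.4, 5.1]
opening: 0.499
```

Emit:
servo_tool(
  deltas=[0,0,0.04,0,0,0,0.5,0,0,0.04,0,0,0,0.5],
)

```text
time: 17.52
position: [0.4905, 0.0483, -0.0278]
tool_rot: [-0.095, 0.702, 0.095, 0.699]
force: [-11.8, 0.6, 8.1]
opening: 0.497
```

```bash
python3 - <<'E'
from h import *
plan([-59,48,-27],[0,1,0])
im=capture("scene"); cv2.imwrite("pics/s13.png",cv2.resize(im[190:310,230:390],None,fx=5,fy=5,interpolation=cv2.INTER_CUBIC))
E
```

```text
t 17.52 nest mm [-58.4  47.3 -27.8] F [-11.2   3.8   8.1] open 0.5 q [ 0.5   0.33 -0.64 -0.   -0.6  -1.8 ]
tool axes in nest (cols)
 [[-0.005  0.002  1.   ]
 [ 0.     1.    -0.002]
 [-1.     0.    -0.005]]
shift units total [-0.01  0.01 -0.01]
turn units total [-0.02 -0.05 -0.  ]
```

View pics/s13.png

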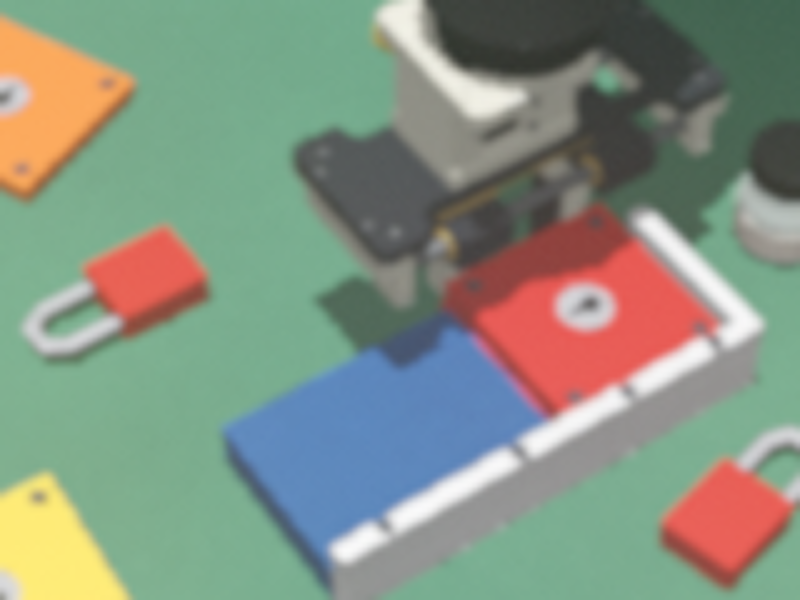

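Emit:
servo_tool(
  deltas=[-0.01,0,0.04,0,-0.06,0,0.5,0,0,0.05,0,-0.02,0,0.5],
)

```text
time: 17.82
position: [0.4906, 0.0479, -0.0286]
tool_rot: [-0.095, 0.703, 0.094, 0.699]
force: [-11.4, -1.9, 5.4]
opening: 0.503
```

Emit:
servo_tool(
  deltas=[-0.01,0,0.06,0,0,0,0.5,0,0,0.06,0,0,0,0.5],
)

```text
time: 18.08
position: [0.49, 0.047, -0.03]
tool_rot: [-0.095, 0.707, 0.093, 0.694]
force: [-12.3, -2.0, 6.3]
opening: 0.497
```

```bash
python3 - <<'E'
from h import *
plan([-59,48,-27],[0,1,0])
E
```

```text
t 18.07 nest mm [-59.2  46.2 -30. ] F [-12.3   1.4   6.3] open 0.5 q [ 0.49  0.34 -0.63 -0.01 -0.62 -1.79]
tool axes in nest (cols)
 [[-0.019  0.005  1.   ]
 [-0.001  1.    -0.005]
 [-1.    -0.001 -0.019]]
shift units total [-0.05  0.03  0.  ]
turn units total [-0.05 -0.18  0.01]
```

The tool tilts slightly under load, with the tips lagging about 1°, so the low plate could be lagging. I'll back off, straighten and raise, then push again with a small lead at the tips.

Emit:
servo_tool(
  deltas=[0,0,-0.12,0,0,0,0.5,-0.03,0.02,0,-0.05,-0.3,0,0.5,0,0,0,0,0,0,0.5,0,0,0,0,0,0,0.5],
)

```text
time: 18.58
position: [0.4865, 0.0483, -0.0273]
tool_rot: [-0.095, 0.694, 0.097, 0.707]
force: [0.7, 0.2, 0.1]
opening: 0.497
```

```bash
python3 - <<'E'
from h import *
plan([-59,48,-28],[0,1,0])
im=capture("scene"); cv2.imwrite("pics/s14.png",cv2.resize(im[190:310,230:390],None,fx=5,fy=5,interpolation=cv2.INTER_CUBIC))
E
```

```text
t 18.57 nest mm [-62.2  48.4 -27.3] F [0.8 0.  0.1] open 0.5 q [ 0.51  0.31 -0.68  0.01 -0.56 -1.81]
tool axes in nest (cols)
 [[ 0.02  -0.001  1.   ]
 [ 0.     1.     0.001]
 [-1.     0.     0.02 ]]
shift units total [ 0.01 -0.01  0.05]
turn units total [ 0.01  0.19 -0.  ]
```

View pics/s14.png

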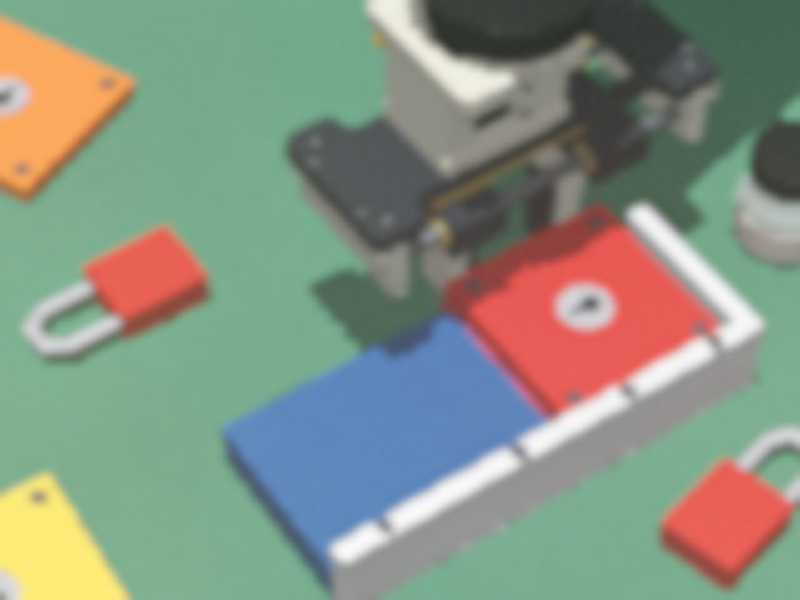

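Emit:
servo_tool(
  deltas=[0,0,0.06,0,0,0,0.5,-0.01,0,0.06,0,-0.02,0,0.5],
)

```text
time: 18.88
position: [0.4914, 0.0493, -0.0273]
tool_rot: [-0.095, 0.695, 0.097, 0.707]
force: [-12.1, 1.4, 5.5]
opening: 0.501
```

Emit:
servo_tool(
  deltas=[-0.02,0,0.1,0,-0.05,0,0.5,-0.02,0,0.1,0,-0.05,0,0.5],
)

```text
time: 19.12
position: [0.4913, 0.048, -0.028]
tool_rot: [-0.095, 0.699, 0.094, 0.703]
force: [-15.7, 2.7, 6.4]
opening: 0.499
```

```bash
python3 - <<'E'
from h import *
plan([-59,48,-28],[0,1,0])
E
```

```text
t 19.12 nest mm [-57.7  46.8 -28. ] F [-14.4   6.8   6.4] open 0.5 q [ 0.5   0.33 -0.65  0.01 -0.59 -1.81]
tool axes in nest (cols)
 [[ 0.006  0.004  1.   ]
 [-0.002  1.    -0.004]
 [-1.    -0.002  0.006]]
shift units total [-0.    0.02 -0.02]
turn units total [-0.04  0.06  0.02]
```

Emit:
servo_tool(
  deltas=[0,0,-0.2,0,0,0,0.5,0,0,-0.4,0,0,0,0.5,-0.8,0,0,0,0,0,0.5,-0.9,0,0,0,0,0,0.5,-0.7,0,0,0,0,0,0.5,0,-0.9,0,0,0,0,0.5,0,-0.9,0,0,0,0,0.5,0,-0.9,0,0,0,0,0.5,0,-0.9,0,0,0,0,0.5,0,-0.9,0,0,0,0,0.5,0,-0.9,0,0,0,0,0.5],
)

```text
time: 20.5
position: [0.5482, -0.2798, 0.1251]
tool_rot: [-0.099, 0.693, 0.097, 0.708]
force: [1.2, 1.0, 0.3]
opening: 0.5
```

```bash
python3 - <<'E'
from h import *
status()
im=capture("scene"); cv2.imwrite("pics/s15.png",cv2.resize(im[190:310,230:390],None,fx=5,fy=5,interpolation=cv2.INTER_CUBIC))
im=capture("top"); cv2.imwrite("pics/t15.png",cv2.resize(im[165:275,225:385],None,fx=5,fy=5,interpolation=cv2.INTER_CUBIC))
E
```

```text
t 20.5 nest mm [ -90.9 -284.2  125.1] F [1.4 0.7 0.3] open 0.5 q [-0.16  0.3  -0.23 -0.   -1.02 -1.13]
tool axes in nest (cols)
 [[ 0.02  -0.005  1.   ]
 [-0.005  1.     0.005]
 [-1.    -0.006  0.02 ]]
```

View pics/s15.png

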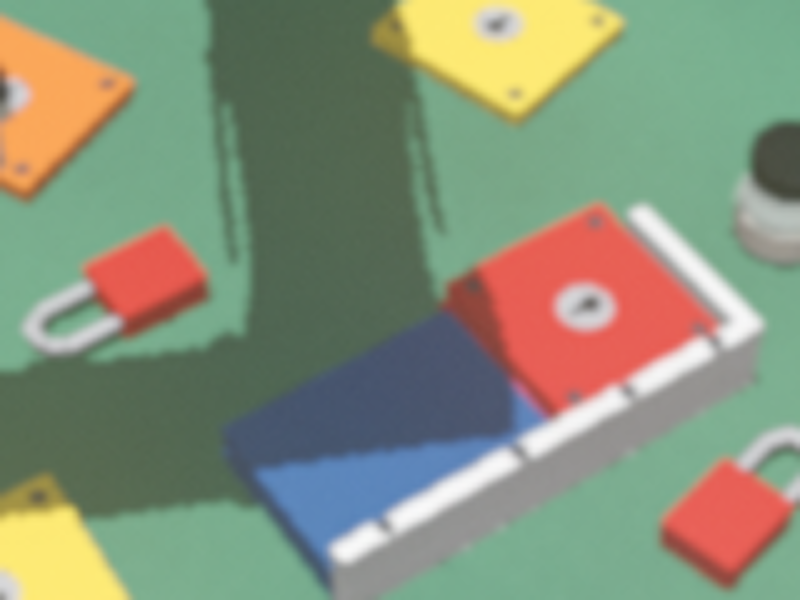

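View pics/t15.png

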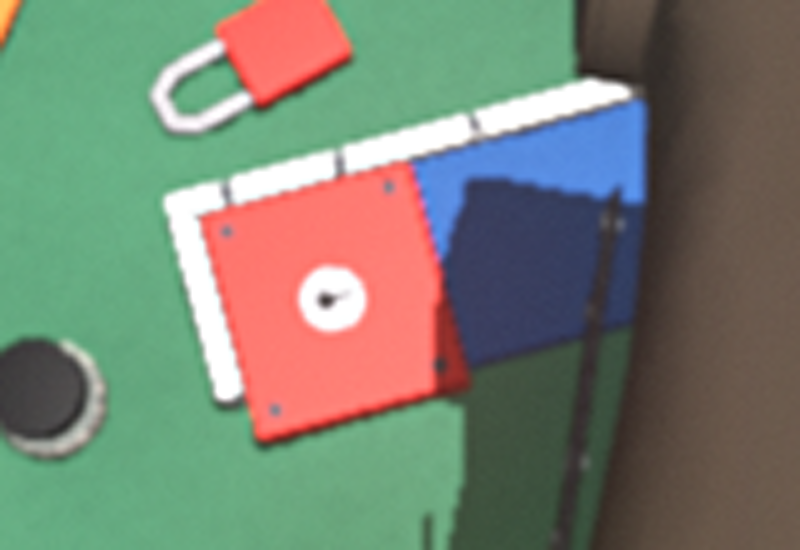

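```bash
python3 - <<'E'
from h import *
im=cv2.imread("pics/t15.png")
def P(x,y,z): return ray("top",(225+(x+.5)/5-.5,165+(y+.5)/5-.5),z)
def nest(p): q=p[:2]-o; return np.round([q@ex*1000,q@ey*1000],1)
for nm,c in(("back+y",(200,216)),("back-y",(410,163)),("front-y",(468,386)),("front+y",(258,438))): print(nm,nest(P(*c,.036)))
# column profile across front edge
i=camera_info("top")
for yy in (.02,.035,.048,.065,.08):
  r=[]
  for X in ((-.05,.036),(-.05,.0)):
    p=proj("top",Rn@np.array([X[0],yy,X[1]])+[*o,0]); r.append(p)
  print(yy,"expected top edge,bottom edge px",r[0].round(1),r[1].round(1))
c=cv2.resize(im[360:470,230:490],None,fx=3,fy=3,interpolation=cv2.INTER_CUBIC); cv2.imwrite("pics/t15c.png",c)
im=cv2.imread("pics/s15.png");c=cv2.resize(im[190:430,400:620],None,fx=2.5,fy=2.5,interpolation=cv2.INTER_CUBIC); cv2.imwrite("pics/s15c.png",c)
E
```

```text
back+y [50.8 93.9]
back-y [48.8  0.8]
front-y [-51.1   2.8]
front+y [-48.4  95. ]
0.02 expected top edge,bottom edge px [310.3 243.5] [310.6 245.2]
0.035 expected top edge,bottom edge px [303.6 245.4] [304.  247.1]
0.048 expected top edge,bottom edge px [297.7 247. ] [298.3 248.7]
0.065 expected top edge,bottom edge px [290.  249.1] [290.8 250.8]
0.08 expected top edge,bottom edge px [283.2 251. ] [284.2 252.6]
```

View pics/t15c.png

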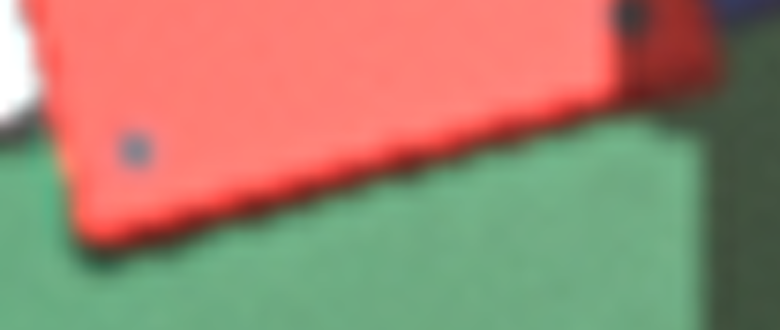

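View pics/s15c.png

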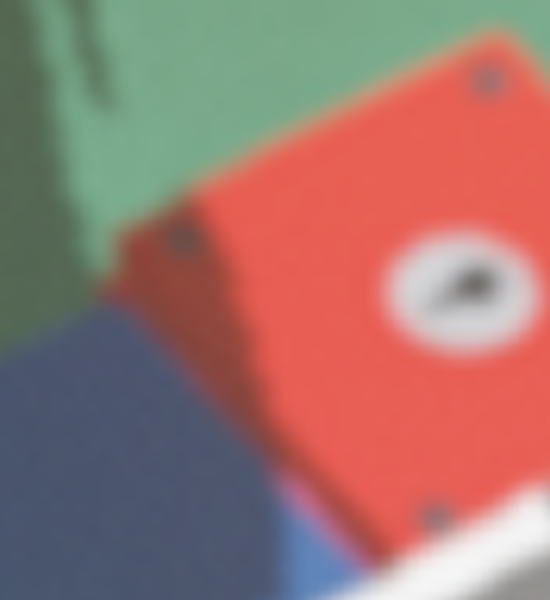

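Corner clicks suggest a top-plate skew of about 1°, close to click accuracy. I'll fit lines to the edges by colour mask to settle it.

```bash
python3 - <<'E'
from h import *
def P(x,y,z): return ray("top",(225+(x+.5)/5-.5,165+(y+.5)/5-.5),z)
def nest(p): q=p[:2]-o; return np.array([q@ex*1000,q@ey*1000])
def sub(col,thr,rising):  # first crossing
    d=np.where((col[:-1]<thr)&(col[1:]>=thr))[0] if rising else np.where((col[:-1]>=thr)&(col[1:]<thr))[0]
    return d
im=cv2.imread("pics/t15.png").astype(float); B,G,R_=im[...,0],im[...,1],im[...,2]
def line(pts,nm):
    p=np.array(pts,float); k=np.polyfit(p[:,1],p[:,0],1) ; res=p[:,0]-np.polyval(k,p[:,1]); m=abs(res)<2*res.std()+.01; k=np.polyfit(p[m,1],p[m,0],1)
    print(nm,"slope deg",round(np.degrees(np.arctan(k[0])),2),"x at y=48:",round(np.polyval(k,48),2),"rms",round(res[m].std(),2))
red=R_-(B+G)/2
# fence/plate boundary: G drops white->red
a=[];b=[];f=[];ff=[]
for x in range(235,395,4):
    c=G[:,x]; d=sub(c[150:260],(c[150:260].max()+125)/2,False)
    if len(d): y=150+d[0]+.5; a.append(nest(P(x,y,.0405)))
    d=sub(G[130:230,x],205,True); 
    if len(d): f.append(nest(P(x,130+d[0]+.5,.045)))
for x in range(270,430,4):
    c=red[:,x]; d=sub(c[300:470],60,False)
    if len(d): b.append(nest(P(x,300+d[-1]+.5,.0)))
line(a,"plate back/fence boundary");line(f,"fence outer (top)");line(b,"front bottom edge z0")
g=[]
for x in range(270,430,4):
    c=R_[:,x]; d=sub(c[300:470],235,False)
    if len(d): g.append(nest(P(x,300+d[-1]+.5,.036)))
line(g,"front top edge z36")
for x in (290,340,390): print(x,[tuple(map(int,im[y,x])) for y in range(395,445,4)])
E
```

```text
plate back/fence boundary slope deg 0.11 x at y=48: 50.79 rms 0.39
fence outer (top) slope deg 0.38 x at y=48: 62.56 rms 0.22
front bottom edge z0 slope deg -0.08 x at y=48: -47.37 rms 0.16
front top edge z36 slope deg 0.03 x at y=48: -48.65 rms 0.28
290 [(116, 126, 254), (116, 125, 254), (116, 125, 255), (117, 126, 255), (116, 125, 255), (118, 126, 255), (120, 130, 255), (114, 123, 255), (90, 97, 254), (54, 58, 210), (34, 40, 130), (48, 66, 76), (85, 116, 75)]
340 [(119, 126, 254), (119, 128, 254), (120, 129, 254), (120, 129, 255), (108, 117, 255), (76, 81, 248), (46, 52, 182), (51, 69, 104), (95, 129, 95), (121, 162, 104), (134, 177, 112), (135, 177, 113), (132, 173, 110)]
390 [(120, 128, 255), (96, 104, 255), (62, 69, 215), (48, 60, 130), (81, 109, 99), (116, 155, 101), (134, 176, 112), (136, 179, 115), (135, 177, 114), (134, 176, 114), (133, 174, 113), (132, 172, 112), (131, 172, 112)]
```

```bash
python3 - <<'E'
from h import *
a=cv2.imread("pics/scene0.png");b=capture("scene");cv2.imwrite("pics/s16.png",b)
status()
from workcell import ctrl
print(ctrl.job_done())
E
```

```text
t 20.65 nest mm [ -91.6 -284.5  124. ] F [-0.4  0.3 -0.1] open 0.5 q [-0.16  0.3  -0.23 -0.   -1.02 -1.14]
tool axes in nest (cols)
 [[ 0.019 -0.002  1.   ]
 [-0.005  1.     0.002]
 [-1.    -0.005  0.019]]
the job is handed in; nothing more can be done
None
```

View pics/s16.png

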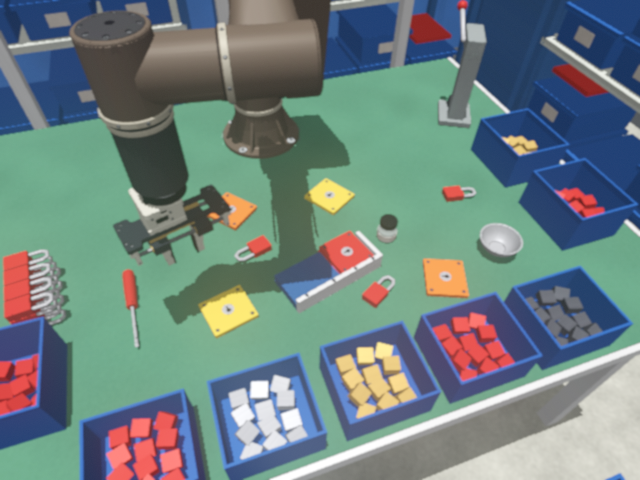

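I slid the loose red plate off the ledge onto the two plates with a two-finger push. I then pushed the three-plate pile against the back fence twice, straightening the tool in between, and backed clear. The job was handed in at about 20.7 s, and wrist forces stayed under about 20 N.

**Final checks:**
- **Squareness:** in the top view, the pile's back and front edges fit within about 0.2° of the nest's measured axes.
- **Back fence:** the top plate's far edge shows no gap to the fence. The front edges read about −48 to −49 mm at the top and −47 mm at the bottom, against −50 mm nominal. The fence itself reads 1–2.5 mm off, so this is within calibration error.
- **Top plate flat:** the top plate's edges lie between ledge and side fence, and its corners fit a top face at 36 mm.
- **Bystanders:** I saw no movement of the padlocks, jar, bowl, screwdriver or look-alike plates by eye; I did not measure them.

**What disagreed or is less certain:**
- **Fingertip offset:** the real finger ends were about 34 mm behind the reported TCP. My first push therefore passed over the plate without touching it. I confirmed the offset with a light touch of about 4 N on the plate top, plus the wrist view, and corrected for it.
- **Skew estimate:** hand-picked corners suggested about 1° of skew in the top plate, but the line fits did not confirm it.
- **Middle plate:** I judged it only from the visible front strip, so up to about 1 mm of misalignment there could go unseen.

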